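# Pack and lock the pastry kit chest

### The arm

A 6-joint arm with a two-finger parallel gripper is mounted at the origin on the work surface. World frame = base frame: x ahead of the robot, y to its left, z up, the work surface at z = 0. Lengths are in mm, angles in degrees, forces in N, time in s.
With the tool pointing down it reaches from about 300 to 850 mm from the base axis. Payload 4.2 kg.
Tool frame: the origin (TCP) lies at the centre of the arm's flange, where the gripper is bolted on; the fingertips stand 191 mm ahead of it and the grasp point (between the pads) lies 172 mm ahead of it; y points along the fingers, x is the direction in which the jaws open and shut, and the axes are right-handed (so a half turn about y gives the same grasp; the last joint's range is limited). The gripper opens to 91 mm and grips with 3 to 60 N. Pads are 32 mm wide; open, the fingers measure 118 mm over their backs; the gripper's body (76 mm by 178 mm) begins 60 mm behind the grasp point.
Start: joints at [-78.438, 18.312, 89.639, -0, 72.044, -1.146], TCP at [126.49, -560.913, 404.776] pointing down, gripper open.
Joint ranges: [-177.97, 177.97], [-48.28, 115.42], [12.27, 149.76], [-77.06, 257.06], [2.81, 150.46], [-146.56, 146.56]. Speed limits (degrees/s): [147.25, 147.25, 180, 180, 180, 180].

### API

Orientations are given as [roll, pitch, yaw] about the fixed x, y, z axes, in that order (R = Rz(yaw) Ry(pitch) Rx(roll)).
In Python, from workcell import env gives the robot as it stands.
- The arm moves only by the tool carry_out, never from a script. Its argument "increments" is a list of rows, each a list of 3 entries, a list of its own where there are three numbers: the turn, a rotation vector about the tool's x, y, z in rad, then the shift along the tool's x, y, z in mm, then the closure, from 0 (fully open) to 1 (shut). In form: [[[wx, wy, wz], [dx, dy, dz], claw], ...]. A call has 1 to 10 rows; each row is the pose to reach, as a shift and turn from the pose commanded when the call began, along the tool's axes at that moment; what a row does not reach only later rows make up. A row lasts 1/12 s, in which the tool goes at most 41.7 mm and 7.16 degrees, less where a joint would pass 70% of its speed; a pose out of reach is approached as far as the arm can. A call with a gripper value outside its range is refused whole. The fingers move at their own pace and stop on an object; "force" is the grip in N (left out, the last holds). Time passes only in rows, so rows that repeat a pose let the fingers close. It gives the time, the measured TCP pose, the force and the opening at its end, in the units of the state.
- env.state(): the state, without advancing time (a new reading comes with each control period).
- env.grab_frame(name): name is "side" or "top" or "wrist"; returns a dict with "frame" (420x560x3 uint8, blue, green, red), "z_map" (420x560 float32, mm along the optical axis (not along the pixel's ray), 0 where there is no reading), "camera_matrix" (3x3 intrinsics, pixels), "rvec" (rotation vector, rad) and "tvec" (3), from world to camera coordinates, as OpenCV has them; the wrist camera has in their place "hand_eye" (4x4, takes a point from camera to tool coordinates, whose origin is the TCP and whose axes are the tool frame's). Camera axes: x right, y down, z forward; pixel columns grow to the right and rows downward; lengths in mm; the calibration is good to about 2 mm. A picture is of the moment at which its call begins: read the wrist's pose just before it.
- env.job_done(): hands the job in, once; it reports no verdict.
The state is a dict: "time_s": time; "qpos": joint angles; "qvel": joint speeds; "effort": joint torques, N m; "ee_pos": TCP position; "ee_rot": TCP orientation; "force": force on the tool from outside, world axes, zero at the start; "torque": the same for the moment, N m; "gripper_width": finger opening in mm.
Only numpy, scipy, OpenCV 4.12 (cv2) and the standard library are available. Lean on these libraries where they do the work, as an engineer would, in place of code of your own. Each camera call takes 0.05 s, during which the arm holds its last target. There are 200 camera calls.

### The job

Pack the pastry kit away for transport: swing the safety catch on the chest lid clear, draw the bolt that it blocks, open the lid fully upright and load every small rolling pin and every scone cutter that is out on the counter: the pins lying lengthwise side by side on the floor of the wide bay, and the cutters standing upright in the narrow bay beside the hinge. Then shut the lid, shoot the bolt fully home and swing the catch fully back behind its knob. Leave the jar, spatula and brush where they are.

Things in the scene. Friction and masses are not known exactly. Their poses are not given: they have to be found in the camera images.
- chest: black kit chest with an aluminium edge frame, fixed on the counter: 260 (its x, along the hinge) x 264 (its y) x 84 high without lid, walls 12, floor 10 thick. Origin centre of its underside, z up. Hinge on its -y side (right), latch on +y. Inside from the hinge side: narrow bay y -120 to -36, divider to 44 above the counter, wide bay y -30 to 120, its wooden floor raised to 36; both 236 long in x
- cutter_bay (a point): centre of the narrow bay's floor, chest frame (0, -78, 10), 10 above the counter; bay 236 (x) x 84 (y): three cutters fit side by side at x = -78, 0, +78. Axes as the chest. The upright lid stands 54 beside this centre line: with the cutters' bars across the bay (along y) the fingers close along x and the gripper stays clear of it
- lane_a (a point): centre of the first pin lane's floor in the wide bay, chest frame (0, 13.5, 36); the lane runs along x between two wooden strips 5 high, 24 apart, 160 long: a pin laid in it stays, its axis 54 above the counter. Axes as the chest
- lane_b (a point): the same for the second lane, chest frame (0, 76.5, 36), nearer the latch side
- staple (a point): middle of the steel staple on the outside of the chest's +y wall, which the bolt enters, chest frame (-55, 140, 104.5); 28 wide in x, its bridge tops out 118.5 above the counter
- lid (a joint): lid angle in rad: 0 shut, 1.57 upright, stop at 1.65; opens upward, turning about the chest's +x axis. Stiff friction hinge: it stays where left, about 7 N at the handle lifts it. Lid 264 from hinge to free edge, 10 thick, top face 94.5 above the counter when shut; upright, its edge is 350 above the counter
- lid_hinge (a point): point on the lid's hinge axis at mid length, chest frame (0, -132, 84.5). The lid frame used below starts here and turns with the lid: x along the hinge, y from hinge to free edge, z out of the top face
- lid_handle (a point): middle of the lid's bar handle: round steel bar 10 dia, 76 long along x, its axis 38 above the lid's top face and 25 from the free edge; lid frame (70, 239, 48)
- bolt (a joint): travel in m of the steel bolt (10 dia) along the lid: 0 shot home through the staple, 0.035 fully drawn (towards the hinge, the lid's -y); 2.5 N friction, stays where left. Shot, it holds the lid shut. It cannot be drawn while the catch is closed. Keep it drawn while lowering the lid, else it lands on the staple
- bolt_knob (a point): gripping point of the bolt's upright round knob: 14 dia, top 57 above the lid's face, this point 50 above it; lid frame (-55, 225 minus travel, 60). The rod's two guides are 18 high above the lid's face
- catch (a joint): angle in rad of the safety catch, a two-armed lever pivoted on the lid over the bolt: 0 closed (its front arm points at the knob like a prop, end 4 behind it, and blocks it), 1.57 clear, stop at 1.7; it turns anticlockwise from above: front arm from the lid's +y to -x, tail with the post from -y to +x. 1 N at the post, stays where left. It closes only with the bolt home
- catch_post (a point): gripping point of the catch's upright round post: 12 dia, at the end of its tail, 65 from the pivot; top 55.5 above the lid's face, this point 49.5 above it. Lever 10 wide, its top 23 above the face. Closed, the post stands at (-55, 100) in the lid frame, at 1.57 rad at (10, 165)
- catch_pivot (a point): the catch's pivot, lid frame (-55, 165), 20.5 above the lid's face; y axis along the front arm (49 long, ending in a paddle 20 wide), the post on its -y side
- pin1: small beech rolling pin lying on the counter: barrel 36 dia x 110 long, tapered round handles 18 dia, 186 long over all, 110 g. Origin at its middle ON its axis (18 above what it lies on), x axis along the pin; it can roll, so its y and z may point anyhow. May be absent (None)
- pin2: small beech rolling pin lying on the counter: barrel 36 dia x 110 long, tapered round handles 18 dia, 186 long over all, 110 g. Origin at its middle ON its axis (18 above what it lies on), x axis along the pin; it can roll, so its y and z may point anyhow. May be absent (None)
- cutter1: scone cutter of plain steel standing on the counter: drum 64 dia (67 at its rib) x 36 high, with a bridge handle on top: bar 58 long (its x axis), 10 wide, 10 high, bar centre 62 above the underside, 21 free between drum and bar; 67 high in all, 120 g. Origin centre of the underside, z up. May be absent (None)
- cutter2: scone cutter of plain steel standing on the counter: drum 64 dia (67 at its rib) x 36 high, with a bridge handle on top: bar 58 long (its x axis), 10 wide, 10 high, bar centre 62 above the underside, 21 free between drum and bar; 67 high in all, 120 g. Origin centre of the underside, z up. May be absent (None)
- cutter3: scone cutter of plain steel standing on the counter: drum 64 dia (67 at its rib) x 36 high, with a bridge handle on top: bar 58 long (its x axis), 10 wide, 10 high, bar centre 62 above the underside, 21 free between drum and bar; 67 high in all, 120 g. Origin centre of the underside, z up. May be absent (None)
- jar: Bystander, leave alone: small glass salt jar with a steel cap and paper label, 62 dia x 75 high, standing among the kit; origin centre of its underside
- spatula: Bystander, leave alone: spatula 260 long lying on the counter; origin under its middle
- brush: Bystander, leave alone: pastry brush 200 long lying on the counter; origin under its middle
There are look-alikes about, which are no part of the job. What is shaped like the cutter3 but purple, red or turquoise is not meant.

How it is judged (in metres and radians):
On the way, in this order (a step that is already met when the one before it is completed fails the run):
1. the safety catch is swung clear while the bolt is still shot (value of joint catch above 1.2 rad and value of joint bolt below 0.006 m), for 0.1 s.
2. the bolt is drawn, lid still down (value of joint bolt above 0.028 m and value of joint lid below 0.1 rad), for 0.1 s.
3. the lid is open upright (value of joint lid above 1.4 rad), for 0.2 s.
4. every pin and cutter present is in its bay (x of pin1 in the frame of chest between -0.035 and 0.035 m and y of pin1 in the frame of chest between -0.018 and 0.108 m and z of pin1 in the frame of chest between 0.046 and 0.062 m and angle between the x axis of each of pin1, pin2 and the x axis of chest, either way round below 0.35 rad and x of pin2 in the frame of chest between -0.035 and 0.035 m and y of pin2 in the frame of chest between -0.018 and 0.108 m and z of pin2 in the frame of chest between 0.046 and 0.062 m and x of cutter1 in the frame of chest between -0.1 and 0.1 m and y of cutter1 in the frame of chest between -0.1 and -0.056 m and z of cutter1 in the frame of chest between 0.005 and 0.018 m and angle between each of cutter1, cutter2, cutter3's own z axis and vertical below 0.12 rad and x of cutter2 in the frame of chest between -0.1 and 0.1 m and y of cutter2 in the frame of chest between -0.1 and -0.056 m and z of cutter2 in the frame of chest between 0.005 and 0.018 m and x of cutter3 in the frame of chest between -0.1 and 0.1 m and y of cutter3 in the frame of chest between -0.1 and -0.056 m and z of cutter3 in the frame of chest between 0.005 and 0.018 m and value of joint lid above 1.2 rad), for 0.2 s.
5. the lid is shut (value of joint lid below 0.03 rad), for 0.2 s.
6. the bolt is shot home (value of joint bolt below 0.006 m and value of joint lid below 0.03 rad), for 0.1 s.
7. the catch is back behind the knob (value of joint catch below 0.1 rad), for 0.1 s.
At the end, for the whole second after the job is handed in: Lid shut (0.03 rad), bolt home (6 mm), catch closed behind the knob (0.1 rad); every pin present flat on the wide bay's floor, along the chest (0.35 rad); every cutter present upright (0.12 rad) on the narrow bay's floor; no bystander shifted over 30 mm (all of step 6 and value of joint catch below 0.1 rad and x of pin1 in the frame of chest between -0.035 and 0.035 m and y of pin1 in the frame of chest between -0.018 and 0.108 m and z of pin1 in the frame of chest between 0.046 and 0.062 m and angle between the x axis of each of pin1, pin2 and the x axis of chest, either way round below 0.35 rad and x of pin2 in the frame of chest between -0.035 and 0.035 m and y of pin2 in the frame of chest between -0.018 and 0.108 m and z of pin2 in the frame of chest between 0.046 and 0.062 m and x of cutter1 in the frame of chest between -0.1 and 0.1 m and y of cutter1 in the frame of chest between -0.1 and -0.056 m and z of cutter1 in the frame of chest between 0.005 and 0.018 m and angle between each of cutter1, cutter2, cutter3's own z axis and vertical below 0.12 rad and x of cutter2 in the frame of chest between -0.1 and 0.1 m and y of cutter2 in the frame of chest between -0.1 and -0.056 m and z of cutter2 in the frame of chest between 0.005 and 0.018 m and x of cutter3 in the frame of chest between -0.1 and 0.1 m and y of cutter3 in the frame of chest between -0.1 and -0.056 m and z of cutter3 in the frame of chest between 0.005 and 0.018 m); the robot touches nothing.
It fails at once if the jar is shifted by more than 30 mm (distance of jar from where it was at the start of the episode above 0.03 m).
It fails at once if the spatula is shifted by more than 30 mm (distance of spatula from where it was at the start of the episode above 0.03 m).
It fails at once if the brush is shifted by more than 30 mm (distance of brush from where it was at the start of the episode above 0.03 m).
Of pin1, pin2, cutter1, cutter2, cutter3 only 3 to 5 are there at a start; the rules pass over those that are not, and their reading is None.
At some moment in a run one of cutter1, cutter2, cutter3 may be knocked a few centimetres aside while the robot is not near it.
It also fails if it takes over 208 s, if anything falls off the work surface, if the arm or the gripper's body presses on something with over 40 N, if the wrist force passes 120 N, or if a joint passes its speed limit or range.

## Working session

There is one attempt and no reset: what is moved stays moved. The work goes in short steps, Python scripts to look and compute and a tool call to move; the robot and the scene stay as the last step left them, time stands still between calls to the robot, and variables do not carry over. Pictures are saved under pics/ and viewed, about 12 in all and at most 16, crops included, and the job is handed in when it is done.

Besides the shell and the picture viewer there is one more tool, called after "Call:" as name(argument=value, ...), one argument or row to a line, values as JSON. carry_out: Moves the arm, as the interface text tells. Its arguments: {"type":"object","properties":{"increments":{"type":"array","items":{"type":"array"}},"force":{"type":"number"}},"required":["increments"]}

```bash
ls; mkdir -p pics
python3 - <<'E'
from workcell import env
import cv2,numpy as np
print(env.state())
for n in("top","side"):
    f=env.grab_frame(n); cv2.imwrite(f"pics/{n}0.png",f["frame"]); np.savez(f"{n}0.npz",**f)
    print(n,f["camera_matrix"].tolist(),f["rvec"],f["tvec"])
E
```

```text
pics
{'time_s': 0.0, 'qpos': array([-7.84386760e+01,  1.83512621e+01,  8.97072656e+01, -1.72591085e-03,
        7.20431178e+01, -1.14451965e+00]), 'qvel': array([-0.00570082, -0.02498273, -0.04952612,  0.04488527, -0.03838885,
       -0.04730556]), 'effort': array([ 1.98954076e-03, -4.12455368e+01, -2.31971759e+01,  7.28971045e-02,
        4.56223113e-02, -1.51943536e-04]), 'ee_pos': array([ 126.44473337, -560.74893529,  403.91795453]), 'ee_rot': array([-89.99961027,   0.10165798, -77.29362247]), 'force': array([-0.41613637,  0.62861948,  0.09412228]), 'torque': array([-0.01573642,  0.02004562, -0.00595714]), 'gripper_width': 91.04566539034093}
top [[450.5316233011503, 0.0, 278.0163992542873], [0.0, 450.5316233011503, 211.3581887698052], [0.0, 0.0, 1.0]] [ 2.16919475 -2.12098924  0.14415738] [  75.29131111  484.63420148 1414.97611213]
side [[480.94269117023, 0.0, 279.960798651321], [0.0, 480.94269117023, 206.7770547561635], [0.0, 0.0, 1.0]] [ 0.13991652 -2.89441159  1.08501941] [ 505.37140626   40.23786262 1795.33073099]
```

View pics/top0.png

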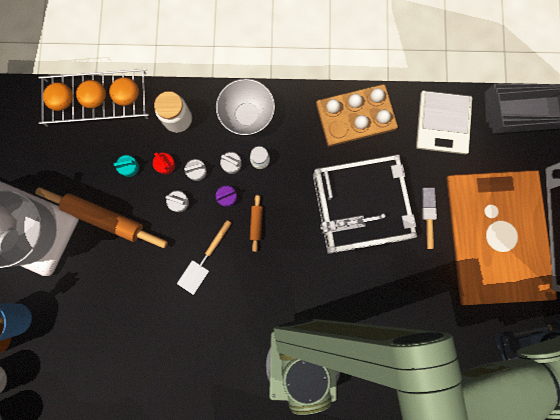

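View pics/side0.png

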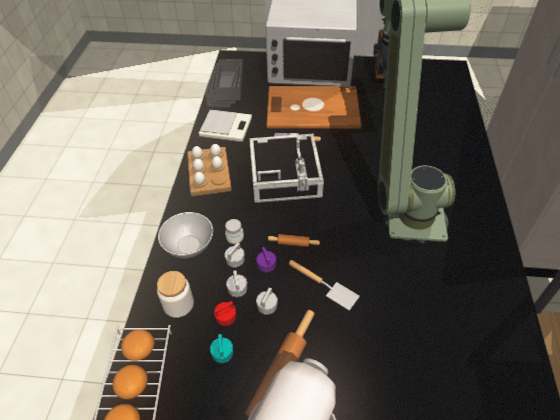

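```bash
cat > h.py <<'E'
import cv2,numpy as np
from scipy.spatial.transform import Rotation as Ro
from workcell import env
def cloud(f,T=None):
    """HxWx3 world points; T=4x4 camera->world"""
    K=f["camera_matrix"];z=f["z_map"].astype(float);v,u=np.indices(z.shape)
    c=np.dstack([(u-K[0,2])/K[0,0]*z,(v-K[1,2])/K[1,1]*z,z])
    if T is None: T=camT(f)
    p=c@T[:3,:3].T+T[:3,3]; p[z==0]=np.nan
    return p
def camT(f):
    T=np.eye(4)
    R=cv2.Rodrigues(np.array(f["rvec"]))[0]
    T[:3,:3]=R.T;T[:3,3]=-R.T@np.array(f["tvec"]).ravel();return T
def tool(s=None):
    s=s or env.state();T=np.eye(4)
    T[:3,:3]=Ro.from_euler('xyz',s["ee_rot"],degrees=True).as_matrix();T[:3,3]=s["ee_pos"];return T
def wrist(name=None):
    T=tool();f=env.grab_frame("wrist");f=dict(f);W=T@np.array(f["hand_eye"])
    if name:cv2.imwrite(name,f["frame"])
    return f,W
def ray(f,T,uv,h):
    K=f["camera_matrix"];d=T[:3,:3]@np.array([(uv[0]-K[0,2])/K[0,0],(uv[1]-K[1,2])/K[1,1],1])
    return T[:3,3]+d*(h-T[2,3])/d[2]
def rect(p):
    r=cv2.minAreaRect(p.astype(np.float32));return r
def move(goal_xyz,yaw=None):
    """shift in tool axes (and turn about tool y) from measured pose to a grasp-point goal, tool down"""
    T=tool();g=T[:3,3]+T[:3,1]*172
    print("grasp now",g.round(1),"yaw(jaw x dir)",np.degrees(np.arctan2(T[1,0],T[0,0])).round(2))
    print("shift tool",(T[:3,:3].T@(np.array(goal_xyz)-g)).round(1))
E
python3 - <<'E'
from h import *
f=dict(np.load("top0.npz"));P=cloud(f);im=f["frame"]
print("cam",camT(f)[:3,3])
hsv=cv2.cvtColor(im,cv2.COLOR_BGR2HSV)
for n,(u,v) in dict(A=(195,170),B=(231,162),C=(177,201),purple=(226,196),jar=(260,157)).items():
    q=P[v-20:v+20,u-17:u+17].reshape(-1,3); 
    b=q[(q[:,2]>52)&(q[:,2]<90)]; d=q[(q[:,2]>25)&(q[:,2]<90)]
    r=rect(b[:,:2]) if len(b)>3 else None
    print(n,len(b),r,"zmax",np.nanmax(q[:,2]),"drum",len(d),d[:,:2].mean(0),d[:,:2].min(0),d[:,:2].max(0))
q=P[190:255,240:275].reshape(-1,3);b=q[(q[:,2]>10)&(q[:,2]<60)];print("pin",len(b),rect(b[:,:2]),b[:,2].max())
q=P[140:270,300:430].reshape(-1,3);b=q[(q[:,2]>80)&(q[:,2]<110)];print("chest",len(b),rect(b[:,:2]))
b=q[(q[:,2]>135)&(q[:,2]<160)]; print(b.round(0).tolist())
w=cv2.resize(np.hstack([im[140:260,100:280],im[140:260,300:440]]),None,fx=2.5,fy=2.5,interpolation=cv2.INTER_CUBIC);cv2.imwrite("pics/crop1.png",w)
E
```

```text
cam [ 279.3871785    74.14800869 1469.40170341]
A 68 ((615.41015625, 358.6023254394531), (12.848963737487793, 56.780487060546875), 12.746360778808594) zmax 71.63140834695105 drum 326 [613.64497255 357.6419599 ] [582.8874563  326.98398124] [647.89644217 389.97940056]
B 66 ((642.835205078125, 244.04104614257812), (58.398460388183594, 11.229944229125977), 63.065895080566406) zmax 74.64986083949248 drum 331 [640.87798938 243.36132517] [609.62293164 210.81912419] [676.077054   276.90254905]
C 65 ((510.1419982910156, 413.6002197265625), (62.16809844970703, 10.085710525512695), 72.09578704833984) zmax 72.95731155515568 drum 341 [508.80888102 412.27383796] [476.44567924 380.65256278] [543.69376675 446.37835397]
purple 65 ((530.6036987304688, 254.968994140625), (11.132287979125977, 56.53449249267578), 24.48465347290039) zmax 74.73029318019712 drum 332 [529.49218454 254.37229935] [498.91651393 222.93335434] [562.9393558  288.17834427]
jar 243 ((657.9830932617188, 150.02597045898438), (54.031429290771484, 53.0333251953125), 26.314247131347656) zmax 88.05716243881739 drum 324 [652.5092025  148.5
[... 2149 characters left out ...]
.0, 149.0], [458.0, -222.0, 137.0], [457.0, -223.0, 146.0], [457.0, -225.0, 150.0], [456.0, -227.0, 155.0], [442.0, -98.0, 150.0], [442.0, -101.0, 150.0], [442.0, -104.0, 149.0], [443.0, -108.0, 144.0], [438.0, -98.0, 154.0], [438.0, -100.0, 156.0], [439.0, -104.0, 152.0], [439.0, -107.0, 151.0], [439.0, -110.0, 150.0], [436.0, -95.0, 150.0], [436.0, -98.0, 149.0], [436.0, -101.0, 152.0], [436.0, -104.0, 151.0], [436.0, -107.0, 151.0], [436.0, -110.0, 147.0], [433.0, -96.0, 145.0], [432.0, -97.0, 157.0], [433.0, -101.0, 150.0], [433.0, -104.0, 149.0], [433.0, -107.0, 153.0], [433.0, -110.0, 150.0], [430.0, -98.0, 148.0], [430.0, -101.0, 148.0], [431.0, -105.0, 144.0], [430.0, -107.0, 149.0]]
```

View pics/crop1.png

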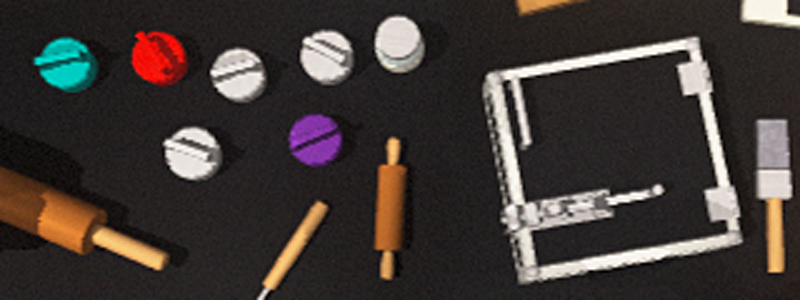

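The crop shows three plain steel cutters, A (195,170), B (231,162) and C (177,201). The turquoise (127,166), red (163,163) and purple (226,196) ones are look-alikes. The jar at (260,157) has no bar. There is one small pin, at (257,222); the big pin on the left is a look-alike. The chest is at about (509,-183) with yaw 11.7°, since handle, knob and post agree within 1 mm.

```bash
cat >> h.py <<'E'
CH=np.array([509.,-183.,0.]);CYAW=11.7
RC=Ro.from_euler('z',CYAW,degrees=True).as_matrix()
def c2w(p): return RC@np.array(p,float)+CH
def w2c(p): return RC.T@(np.array(p,float)-CH)
def to(p,jaw_yaw,T=None):
    """p world grasp goal, jaw_yaw world deg -> turn about tool y (rad), shift in tool axes; also chest coords now"""
    T=tool() if T is None else T;g=T[:3,3]+T[:3,1]*172
    y=np.degrees(np.arctan2(T[1,0],T[0,0]));d=(jaw_yaw-y+90)%180-90
    # TCP goal with tool exactly vertical
    print("grasp w",g.round(1),"c",w2c(g).round(1),"yaw",y.round(2),"| turn y",np.radians(-d).round(4),"shift",(T[:3,:3].T@(np.array(p)+[0,0,172]-T[:3,3])).round(1))
E
python3 -c "
from h import *
to(c2w([-55,-32,215]),CYAW-90)
"
```

```text
grasp w [ 126.4 -560.5  232. ] c [-451.2 -292.   232. ] yaw -77.29 | turn y 0.0176 shift [-253.3   17.4  400.7]
```

Call:
carry_out(
  increments=[
    [[0, 0.0176, 0], [-170, 12, 270], 0],
    [[0, 0.0176, 0], [-170, 12, 270], 0],
    [[0, 0.0176, 0], [-253, 17.4, 401], 0],
    [[0, 0.0176, 0], [-253, 17.4, 401], 0],
    [[0, 0.0176, 0], [-253, 17.4, 401], 0],
    [[0, 0.0176, 0], [-253, 17.4, 401], 0],
    [[0, 0.0176, 0], [-253, 17.4, 401], 0],
    [[0, 0.0176, 0], [-253, 17.4, 401], 0],
    [[0, 0.0176, 0], [-253, 17.4, 401], 0],
    [[0, 0.0176, 0], [-253, 17.4, 401], 0],
  ],
)

```text
time_s: 0.93
ee_pos: [422.1, -264.9, 389.2]
ee_rot: [-90.0, 0.0, -78.3]
force: [0.4, -0.7, -0.1]
gripper_width: 91.3
```

```bash
python3 -c "
from h import *
f,W=wrist('pics/w1.png');P=cloud(f,W)
t=env.grab_frame('top');cv2.imwrite('pics/t1.png',t['frame'])
cv2.imwrite('pics/v1.png',np.hstack([cv2.resize(f['frame'],(400,300)),cv2.resize(t['frame'],(400,300))]))
q=P.reshape(-1,3);c=(q-CH)@RC
for n,x,y in(('knob',-55,93),('post',-55,-32),('handle',70,107)):
    m=(np.hypot(c[:,0]-x,c[:,1]-y)<(40 if n=='handle' else 18))&(c[:,2]>125)&(c[:,2]<160)
    print(n,m.sum(),c[m].mean(0) if m.any() else 0,c[m].min(0) if m.any() else 0,c[m].max(0) if m.any() else 0)
to(c2w([-55,-32,215]),CYAW-90)
to(c2w([-55,-32,144]),CYAW-90)
"
```

```text
knob 715 [-55.40770727  93.08463772 145.12693115] [-63.70951499  87.91165525 125.10006782] [-48.29186214 103.37340829 154.36955328]
post 266 [-55.22336354 -29.66866438 147.15378776] [-62.01497411 -34.63927413 125.02552117] [-50.17562939 -23.04550168 152.57309573]
handle 779 [ 42.88293423 107.42043936 136.27775782] [ 30.03678172 103.1932879  125.12512213] [ 58.15407202 114.2578619  140.3291496 ]
grasp w [ 424.4 -262.6  216.9] c [-99.  -60.8 216.9] yaw -77.9 | turn y 0.007 shift [-28.8   2.   44.4]
grasp w [ 424.4 -262.6  216.9] c [-99.  -60.8 216.9] yaw -77.9 | turn y 0.007 shift [-28.7  73.   44.4]
```

View pics/v1.png

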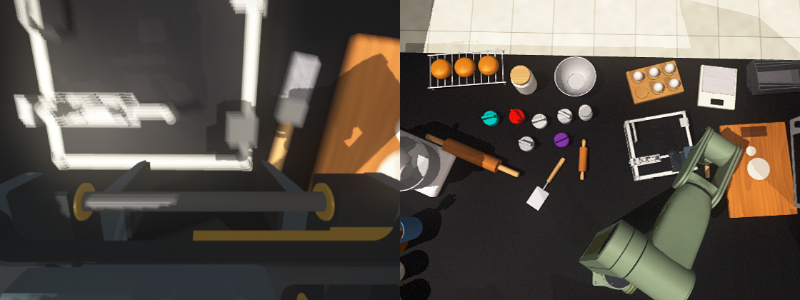

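The wrist view shows the bolt and catch assembly at left. The top view shows only one small pin at (582,160 in this half), and the ground the arm hid earlier is empty. The post agrees with the estimate, so I go down onto it.

Call:
carry_out(
  increments=[
    [[0, 0, 0], [-28, 0, 44.5], 0],
    [[0, 0, 0], [-28, 0, 44.5], 0],
    [[0, 0, 0], [-28, 0, 44.5], 0],
    [[0, 0, 0], [-28, 38, 44.5], 0],
    [[0, 0, 0], [-28, 73, 44.5], 0],
    [[0, 0, 0], [-28, 73, 44.5], 0],
    [[0, 0, 0], [-28, 73, 44.5], 0],
    [[0, 0, 0], [-28, 73, 44.5], 1],
    [[0, 0, 0], [-28, 73, 44.5], 1],
    [[0, 0, 0], [-28, 73, 44.5], 1],
  ],
  force=15,
)

```text
time_s: 1.87
ee_pos: [459.4, -230.9, 318.5]
ee_rot: [-89.8, -0.2, -78.3]
force: [1.4, -1.1, -0.7]
gripper_width: 74.1
```

Call:
carry_out(
  increments=[
    [[0, 0, 0], [0, 0, 0], 1],
    [[0, 0, 0], [0, 0, 0], 1],
    [[0, 0, 0], [0, 0, 0], 1],
    [[0, 0, 0], [0, 0, 0], 1],
    [[0, 0, 0], [0, 0, 0], 1],
  ],
)

```text
time_s: 2.28
ee_pos: [459.1, -230.2, 316.6]
ee_rot: [-90.0, -0.0, -78.3]
force: [-0.5, -0.7, 0.1]
gripper_width: 40.9
```

```bash
python3 -c "
from h import *
to(c2w([-55,-32,144]),CYAW-90)
s=env.state();print(s['gripper_width'],s['force'])"
```

```text
grasp w [ 459.1 -230.3  144.6] c [-58.5 -36.2 144.6] yaw -78.29 | turn y 0.0001 shift [-4.1  0.6  3.5]
40.89413494508308 [-0.53327123 -0.71093853  0.11144375]
```

Call:
carry_out(
  increments=[
    [[0, 0, 0], [-4, 1, 3.5], 1],
    [[0, 0, 0], [-4, 1, 3.5], 1],
    [[0, 0, 0], [-4, 1, 3.5], 1],
    [[0, 0, 0], [-4, 1, 3.5], 1],
    [[0, 0, 0], [-4, 1, 3.5], 1],
    [[0, 0, 0], [-4, 1, 3.5], 1],
    [[0, 0, 0], [-4, 1, 3.5], 1],
  ],
)

```text
time_s: 2.87
ee_pos: [461.0, -223.5, 314.9]
ee_rot: [-90.1, 0.4, -78.4]
force: [-1.1, 9.7, 0.9]
gripper_width: 11.5
```

```bash
python3 -c "
from h import *
to(c2w([-55,-32,144]),CYAW-90)
s=env.state();print(s['gripper_width'],s['force'])"
```

```text
grasp w [ 460.4 -222.3  142.9] c [-55.6 -28.6 142.9] yaw -78.39 | turn y -0.0015 shift [ 2.1 -1.1  0.3]
11.46397959337235 [-1.14397045  9.72045744  0.94366853]
```

Call:
carry_out(
  increments=[
    [[0, 0, 0], [-4, 0, 10.2], 1],
    [[0, 0, 0], [-6, 0, 20.1], 1],
    [[0, 0, 0], [-10, 0, 29.5], 1],
    [[0, 0, 0], [-15.4, 0, 38.2], 1],
    [[0, 0, 0], [-22, 0, 46], 1],
    [[0, 0, 0], [-30, 0, 52.6], 1],
    [[0, 0, 0], [-38.5, 0, 58], 1],
    [[0, 0, 0], [-48, 0, 61.8], 1],
    [[0, 0, 0], [-58, 0, 64.2], 1],
    [[0, 0, 0], [-67, 0, 65], 1],
  ],
)

```text
time_s: 3.7
ee_pos: [514.5, -146.2, 316.0]
ee_rot: [-89.6, -0.2, -78.3]
force: [4.5, -2.7, -3.0]
gripper_width: 11.1
```

Call:
carry_out(
  increments=[
    [[0, 0, 0], [-1, 0, 0], 1],
    [[0, 0, 0], [-1, 0, 0], 1],
    [[0, 0, 0], [-1, 0, 0], 1],
  ],
)

```text
time_s: 3.95
ee_pos: [514.0, -144.8, 316.1]
ee_rot: [-89.6, -0.1, -78.3]
force: [6.8, -0.3, -1.9]
gripper_width: 11.5
```

```bash
python3 -c "
from h import *
to(c2w([10,33,144]),CYAW-90)
s=env.state();print(s['gripper_width'],s['force'])"
```

```text
grasp w [ 515.4 -144.8  144.1] c [ 14.   36.1 144.1] yaw -78.29 | turn y 0.0002 shift [ 3.4  0.  -2.7]
11.532738444154267 [ 6.82641731 -0.28840276 -1.90669418]
```

Call:
carry_out(
  increments=[
    [[0, 0, 0], [3, 0, 0], 0.5],
    [[0, 0, 0], [3, 0, 0], 0.5],
    [[0, 0, 0], [3, 0, 0], 0.5],
    [[0, 0, 0], [3, 0, 0], 0.5],
    [[0, 0, 0], [3, -25, 0], 0.5],
    [[0, 0, 0], [3, -50, 0], 0.5],
    [[0, 0, 0], [3, -50, 0], 0.5],
    [[0, 0, 0], [-27, -50, -35], 0.5],
    [[0, 0, 0], [-56, -50, -68], 0.5],
    [[0, 0, 0], [-56, -50, -68], 0.5],
  ],
)

```text
time_s: 4.78
ee_pos: [428.1, -102.6, 364.0]
ee_rot: [-90.4, 0.3, -78.3]
force: [-0.3, -0.6, -0.5]
gripper_width: 45.8
```

Call:
carry_out(
  increments=[
    [[0, 0, 0], [0, 0, 0], 0.5],
    [[0, 0, 0], [0, 0, 0], 0.5],
    [[0, 0, 0], [0, 0, 0], 0.5],
  ],
)

```text
time_s: 5.03
ee_pos: [434.7, -105.3, 365.8]
ee_rot: [-89.9, -0.1, -78.3]
force: [0.2, 0.3, 0.2]
gripper_width: 45.8
```

```bash
python3 -c "
from h import *
to(c2w([-55,93,144]),CYAW-90)
f,W=wrist();P=cloud(f,W)
q=P.reshape(-1,3);c=(q-CH)@RC
for n,x,y in(('knob',-55,93),('post',10,33),('handle',70,107)):
    m=(np.hypot(c[:,0]-x,c[:,1]-y)<(40 if n=='handle' else 18))&(c[:,2]>125)&(c[:,2]<160)
    print(n,m.sum(),c[m].mean(0) if m.any() else 0,c[m].min(0) if m.any() else 0,c[m].max(0) if m.any() else 0)
t=env.grab_frame('top');cv2.imwrite('pics/t2.png',t['frame'])
P=cloud(t);c=(P.reshape(-1,3)-CH)@RC
for n,x,y in(('knob',-55,93),('post',10,33),('handle',70,107)):
    m=(np.hypot(c[:,0]-x,c[:,1]-y)<(40 if n=='handle' else 18))&(c[:,2]>135)&(c[:,2]<160)
    print(n,m.sum(),c[m].mean(0) if m.any() else 0,c[m].min(0) if m.any() else 0,c[m].max(0) if m.any() else 0)
"
```

```text
grasp w [ 435.  -105.4  193.8] c [-56.8  91.  193.8] yaw -78.31 | turn y -0.0002 shift [-1.9 49.8  2. ]
knob 518 [-53.77115261  96.22039989 147.65557614] [-63.64161778  88.82160498 125.07729004] [-47.79805564 103.99689901 154.2562472 ]
post 398 [  8.82576037  37.36918029 146.20373017] [  2.81134207  30.03842702 125.26666674] [ 14.29603085  41.73103996 152.3987205 ]
handle 1637 [ 62.54699869 109.32413846 137.28438179] [ 30.3063139  104.58791352 128.68778195] [ 93.31953458 114.72291771 140.30450663]
knob 0 0 0 0
post 0 0 0 0
handle 58 [ 70.4614074  106.53633657 138.071504  ] [ 31.58660965 101.89750775 135.4005396 ] [109.38973391 111.01546948 143.22633612]
```

Call:
carry_out(
  increments=[
    [[0, 0, 0], [-4, 0, 2], 0.5],
    [[0, 0, 0], [-4, 25, 2], 0.5],
    [[0, 0, 0], [-4, 50, 2], 0.5],
    [[0, 0, 0], [-4, 50, 2], 0.5],
    [[0, 0, 0], [-4, 50, 2], 1],
    [[0, 0, 0], [-4, 50, 2], 1],
    [[0, 0, 0], [-4, 50, 2], 1],
    [[0, 0, 0], [-4, 50, 2], 1],
    [[0, 0, 0], [-4, 50, 2], 1],
    [[0, 0, 0], [-4, 50, 2], 1],
  ],
  force=25,
)

```text
time_s: 5.97
ee_pos: [435.0, -100.4, 316.4]
ee_rot: [-89.9, -0.0, -78.3]
force: [-0.4, 1.9, 3.0]
gripper_width: 13.5
```

```bash
python3 -c "
from h import *
to(c2w([-55,93,144]),CYAW-90)
s=env.state();print(s['gripper_width'],s['force'])"
```

```text
grasp w [ 435.3 -100.4  144.4] c [-55.4  95.8 144.4] yaw -78.32 | turn y -0.0004 shift [2.9 0.4 0.7]
13.479625480060394 [-0.42040717  1.85770635  2.95186374]
```

Call:
carry_out(
  increments=[
    [[0, 0, 0], [6, 0, 0], 1],
    [[0, 0, 0], [12, 0, 0], 1],
    [[0, 0, 0], [18, 0, 0], 1],
    [[0, 0, 0], [24, 0, 0], 1],
    [[0, 0, 0], [30, 0, 0], 1],
    [[0, 0, 0], [36, 0, 0], 1],
    [[0, 0, 0], [36, 0, 0], 1],
    [[0, 0, 0], [36, 0, 0], 1],
    [[0, 0, 0], [36, 0, 0], 1],
  ],
)

```text
time_s: 6.72
ee_pos: [442.0, -135.0, 316.3]
ee_rot: [-89.9, 0.2, -78.4]
force: [-0.1, 9.1, 8.6]
gripper_width: 13.5
```

```bash
python3 -c "
from h import *
to(c2w([70,109,215]),CYAW-90)
s=env.state();print(s['gripper_width'],s['force'])"
```

```text
grasp w [ 442.1 -134.2  144.3] c [-55.6  61.4 144.3] yaw -78.42 | turn y -0.0021 shift [-48.9 -70.3 125.8]
13.454784867120857 [-0.12133106  9.10805838  8.63417277]
```

Call:
carry_out(
  increments=[
    [[0, 0, 0], [-1, 0, 0], 0.5],
    [[0, 0, 0], [-1, 0, 0], 0.5],
    [[0, 0, 0], [-1, 0, 0], 0.5],
    [[0, 0, 0], [-1, 0, 0], 0.5],
    [[0, 0, 0], [-1, -30, 0], 0.5],
    [[0, 0, 0], [-1, -60, 0], 0.5],
    [[0, 0, 0], [-1, -60, 0], 0.5],
    [[0, 0, 0], [-16, -60, 38], 0.5],
    [[0, 0, 0], [-32, -60, 76], 0.5],
    [[0, 0, 0], [-48, -60, 114], 0.5],
  ],
)

```text
time_s: 7.55
ee_pos: [544.8, -65.4, 375.5]
ee_rot: [-90.0, -0.1, -78.4]
force: [0.3, -0.3, 0.8]
gripper_width: 45.7
```

Call:
carry_out(
  increments=[
    [[0, 0, 0], [0, 0, 12], 0.5],
    [[0, 0, 0], [0, 0, 12], 0.5],
    [[0, 0, 0], [0, 0, 12], 0.5],
    [[0, 0, 0], [0, 0, 12], 0.5],
  ],
)

```text
time_s: 7.88
ee_pos: [554.8, -63.8, 374.8]
ee_rot: [-90.1, 0.0, -78.3]
force: [0.1, -0.1, 0.8]
gripper_width: 45.8
```

```bash
sed -i 's/^CH=.*/CH=np.array([508.5,-180.6,0.]);CYAW=11.7/' h.py; python3 -c "
from h import *
to(c2w([70,107,132.5]),CYAW-90)
f,W=wrist();P=cloud(f,W)
q=P.reshape(-1,3);c=(q-CH)@RC
for n,x,y in(('knob',-55,58),('post',10,33),('handle',70,107)):
    m=(np.hypot(c[:,0]-x,c[:,1]-y)<(40 if n=='handle' else 18))&(c[:,2]>125)&(c[:,2]<160)
    print(n,m.sum(),c[m].mean(0) if m.any() else 0,c[m].min(0) if m.any() else 0,c[m].max(0) if m.any() else 0)
"
```

```text
grasp w [554.4 -63.8 202.8] c [ 68.7 105.  202.8] yaw -78.33 | turn y -0.0005 shift [-2.  70.3  1.1]
knob 0 0 0 0
post 0 0 0 0
handle 1173 [ 73.27113807 106.93814416 137.29024253] [ 32.59388485 102.03488082 126.28582915] [109.94466273 111.94754311 139.80088147]
```

Call:
carry_out(
  increments=[
    [[0, 0, 0], [-2, 0, 1], 0.5],
    [[0, 0, 0], [-2, 35, 1], 0.5],
    [[0, 0, 0], [-2, 71, 1], 0.5],
    [[0, 0, 0], [-2, 71, 1], 0.5],
    [[0, 0, 0], [-2, 71, 1], 1],
    [[0, 0, 0], [-2, 71, 1], 1],
    [[0, 0, 0], [-2, 71, 1], 1],
    [[0, 0, 0], [-2, 71, 1], 1],
    [[0, 0, 0], [-2, 71, 1], 1],
    [[0, 0, 0], [-2, 71, 1], 1],
  ],
  force=40,
)

```text
time_s: 8.77
ee_pos: [556.4, -60.9, 305.6]
ee_rot: [-89.9, -0.0, -78.3]
force: [-0.1, -2.1, 4.4]
gripper_width: 9.2
```

```bash
python3 -c "
from h import *
to(c2w([70,107,132.5]),CYAW-90)
s=env.state();print(s['gripper_width'],s['force'])
# arc of the handle
r=np.hypot(239,48);a0=np.arctan2(48,239);g=np.array([239,48.])
for a in np.radians(np.arange(4.5,91,4.5)):
    y,z=r*np.cos(a0+a)-239,r*np.sin(a0+a)-48; print(round(np.degrees(a),1),'x',round(-y,1),'y',round(-z,1))
"
```

```text
grasp w [556.8 -60.9 133.6] c [ 71.6 107.4 133.6] yaw -78.32 | turn y -0.0004 shift [ 0.5  1.1 -1.2]
9.219604981979177 [-0.06794566 -2.12395286  4.4374107 ]
4.5 x 4.5 y -18.6
9.0 x 10.5 y -36.8
13.5 x 17.8 y -54.5
18.0 x 26.5 y -71.5
22.5 x 36.6 y -87.8
27.0 x 47.8 y -103.3
31.5 x 60.3 y -117.8
36.0 x 73.9 y -131.3
40.5 x 88.4 y -143.7
45.0 x 103.9 y -154.9
49.5 x 120.3 y -164.9
54.0 x 137.4 y -173.6
58.5 x 155.0 y -180.9
63.0 x 173.3 y -186.7
67.5 x 191.9 y -191.2
72.0 x 210.8 y -194.1
76.5 x 229.9 y -195.6
81.0 x 249.0 y -195.6
85.5 x 268.1 y -194.0
90.0 x 287.0 y -191.0
```

Call:
carry_out(
  increments=[
    [[0, 0, 0], [4.5, -18.6, 0], 1],
    [[0, 0, 0], [10.5, -36.8, 0], 1],
    [[0, 0, 0], [17.8, -54.5, 0], 1],
    [[0, 0, 0], [26.5, -71.5, 0], 1],
    [[0, 0, 0], [36.6, -87.8, 0], 1],
    [[0, 0, 0], [47.8, -103.3, 0], 1],
    [[0, 0, 0], [60.3, -117.8, 0], 1],
    [[0, 0, 0], [73.9, -131.3, 0], 1],
    [[0, 0, 0], [88.4, -143.7, 0], 1],
    [[0, 0, 0], [103.9, -154.9, 0], 1],
  ],
)

```text
time_s: 9.6
ee_pos: [576.7, -160.1, 460.6]
ee_rot: [-90.0, 0.6, -78.3]
force: [-2.7, 12.5, 4.1]
gripper_width: 9.3
```

```bash
python3 -c "
from h import *
to(c2w([70,3.1,287.4]),CYAW-90)
s=env.state();print(s['gripper_width'],s['force'])
"
```

```text
grasp w [ 576.3 -158.3  288.6] c [ 70.9   8.1 288.6] yaw -78.27 | turn y 0.0006 shift [ 3.1  1.2 -0.9]
9.340871607121816 [-2.65725448 12.49503287  4.1177953 ]
```

Call:
carry_out(
  increments=[
    [[0, 0, 0], [16.4, -10, 0], 1],
    [[0, 0, 0], [33.5, -18.7, 0], 1],
    [[0, 0, 0], [51.1, -26, 0], 1],
    [[0, 0, 0], [69.4, -31.8, 0], 1],
    [[0, 0, 0], [88, -36.3, 0], 1],
    [[0, 0, 0], [106.9, -39.2, 0], 1],
    [[0, 0, 0], [126, -40.7, 0], 1],
    [[0, 0, 0], [145.1, -40.7, 0], 1],
    [[0, 0, 0], [164.2, -39.1, 0], 1],
    [[0, 0, 0], [183.1, -36.1, 0], 1],
  ],
)

```text
time_s: 10.43
ee_pos: [613.2, -341.9, 498.2]
ee_rot: [-90.0, 0.1, -78.3]
force: [-4.8, 3.2, 5.0]
gripper_width: 8.9
```

Call:
carry_out(
  increments=[
    [[0, 0, 0], [0, 0, 0], 1],
    [[0, 0, 0], [0, 0, 0], 1],
    [[0, 0, 0], [0, 0, 0], 1],
    [[0, 0, 0], [0, 0, 0], 1],
  ],
)

```text
time_s: 10.77
ee_pos: [613.5, -343.8, 497.2]
ee_rot: [-90.0, -0.4, -78.4]
force: [-2.5, -5.1, 4.1]
gripper_width: 9.3
```

```bash
python3 -c "
from h import *
to(c2w([70,-180,323.5]),CYAW-90)
s=env.state();print(s['gripper_width'],s['force'])
for n in('top','side'):
  f=env.grab_frame(n);c=(cloud(f).reshape(-1,3)-CH)@RC;cv2.imwrite(f'pics/{n}3.png',f['frame'])
  m=(c[:,0]>-135)&(c[:,0]<25)&(c[:,1]<-100)&(c[:,1]>-200)
  for lo in(120,180,240,300):
    k=m&(c[:,2]>lo)&(c[:,2]<lo+50);print(n,lo,k.sum(),np.percentile(c[k,1],[5,50,95]) if k.any() else '')
"
```

```text
grasp w [ 613.6 -344.9  325.2] c [  69.6 -182.2  325.2] yaw -78.42 | turn y -0.0022 shift [-1.1  1.7  0.3]
9.345498846630461 [-2.49445737 -5.08175429  4.08918213]
top 120 97 [-137.02726267 -135.6692442  -134.19903587]
top 180 79 [-137.75876102 -136.27019236 -134.9419987 ]
top 240 65 [-138.61168394 -136.91281683 -135.64655752]
top 300 20 [-138.26163867 -137.53314647 -136.29353916]
side 120 374 [-139.1979313  -132.32311078 -126.51356809]
side 180 412 [-139.55086552 -133.28563044 -127.06591727]
side 240 432 [-139.32677022 -133.73833321 -127.42419086]
side 300 499 [-144.28052823 -134.7802732  -128.55271229]
```

Call:
carry_out(
  increments=[
    [[0, 0, 0], [0, 0, 0], 0.72],
    [[0, 0, 0], [0, 0, 0], 0.72],
    [[0, 0, 0], [0, 0, 0], 0.72],
    [[0, 0, 0], [0, -20, 0], 0.72],
    [[0, 0, 0], [0, -40, 0], 0.72],
    [[0, 0, 0], [0, -65, 0], 0.72],
    [[0, 0, 0], [0, -65, 0], 0.72],
    [[0, 0, 0], [0, -65, 0], 0.72],
    [[0, 0, 0], [-40, -65, 0], 0.3],
    [[0, 0, 0], [-80, -65, 0], 0.2],
  ],
  force=30,
)

```text
time_s: 11.7
ee_pos: [598.6, -264.4, 556.6]
ee_rot: [-90.2, 0.2, -78.5]
force: [0.8, 1.3, 0.3]
gripper_width: 36.2
```

```bash
python3 -c "
from h import *
to([550,200,230],CYAW-90)
f=env.grab_frame('side');cv2.imwrite('pics/side4.png',f['frame'])
c=(cloud(f).reshape(-1,3)-CH)@RC
m=(c[:,0]>-135)&(c[:,0]<25)&(c[:,1]<-100)&(c[:,1]>-200)&(c[:,2]>300);print(m.sum(),np.median(c[m,1]))
f=env.grab_frame('top');P=cloud(f)
for n,(u,v) in dict(A=(195,170),B=(231,162),C=(177,201)).items():
    q=P[v-20:v+20,u-17:u+17].reshape(-1,3); 
    b=q[(q[:,2]>52)&(q[:,2]<90)]
    r=rect(b[:,:2]);print(n,len(b),r)
"
```

```text
grasp w [ 597.8 -264.   384.6] c [ 70.5 -99.8 384.6] yaw -78.47 | turn y -0.0029 shift [-464.2  156.    45.9]
538 -134.50530118956706
A 66 ((616.5372924804688, 359.8671875), (12.038786888122559, 56.9959602355957), 16.960853576660156)
B 65 ((642.9065551757812, 244.58505249023438), (57.832542419433594, 11.034393310546875), 62.64165115356445)
C 62 ((510.0425109863281, 413.8010559082031), (59.702239990234375, 10.354350090026855), 71.64180755615234)
```

```bash
python3 -c "
from h import *
to([643,244.5,190],-27)
f=env.grab_frame('wrist');print(np.round(f['hand_eye'],3))
"
```

```text
grasp w [ 596.8 -258.4  387.5] c [ 70.7 -94.1 387.5] yaw -78.02 | turn y -0.8905 shift [-482.3  199.5  149.7]
[[ 1.0000e+00  1.0000e-03 -1.0000e-03  8.0700e-01]
 [ 1.0000e-03 -2.5700e-01  9.6600e-01  1.9105e+01]
 [ 1.0000e-03 -9.6600e-01 -2.5700e-01  7.1497e+01]
 [ 0.0000e+00  0.0000e+00  0.0000e+00  1.0000e+00]]
```

Call:
carry_out(
  increments=[
    [[0, -0.1, 0], [-41, 0, 13], 0],
    [[0, -0.2, 0], [-80, 10, 26], 0],
    [[0, -0.3, 0], [-118, 30, 38], 0],
    [[0, -0.4, 0], [-155, 50, 50], 0],
    [[0, -0.5, 0], [-192, 70, 62], 0],
    [[0, -0.6, 0], [-229, 90, 74], 0],
    [[0, -0.7, 0], [-266, 108, 86], 0],
    [[0, -0.8, 0], [-303, 125, 96], 0],
    [[0, -0.89, 0], [-340, 140, 106], 0],
    [[0, -0.89, 0], [-377, 155, 117], 0],
  ],
)

```text
time_s: 12.68
ee_pos: [635.6, 119.5, 407.3]
ee_rot: [-90.1, 0.1, -27.2]
force: [1.0, 0.4, 0.2]
gripper_width: 91.2
```

```bash
python3 -c "
from h import *
to([643,244.5,190],-27)
"
```

```text
grasp w [635.2 119.3 235.3] c [184.9 268.  235.3] yaw -27.17 | turn y -0.003 shift [-50.4  45.2 114.7]
```

Call:
carry_out(
  increments=[
    [[0, 0, 0], [-17, 15, 38], 0],
    [[0, 0, 0], [-33, 30, 76], 0],
    [[0, 0, 0], [-50, 45, 110], 0],
    [[0, 0, 0], [-50, 45, 110], 0],
    [[0, 0, 0], [-50, 45, 110], 0],
    [[0, 0, 0], [-50, 45, 110], 0],
  ],
)

```text
time_s: 13.18
ee_pos: [641.9, 238.5, 363.6]
ee_rot: [-90.1, 0.0, -27.3]
force: [1.2, 0.1, 0.3]
gripper_width: 91.0
```

```bash
cat >> h.py <<'E'
def cutter(guess,name=None):
    """bar centre/angle from wrist cloud near guess"""
    f,W=wrist(name);q=cloud(f,W).reshape(-1,3)
    T=tool();g=T[:3,3]+T[:3,1]*172
    m=(np.hypot(*(q[:,:2]-np.array(guess)[:2]).T)<38)&(q[:,2]>56)&(q[:,2]<72)
    b=q[m];r=rect(b[:,:2]);(w,h),a=r[1],r[2]
    if h>w:a+=90
    print("bar",m.sum(),np.round(r[0],1),"size",round(w),round(h),"angle",round(a,1),"ztop",np.percentile(b[:,2],95).round(1))
    return r[0],a
E
python3 -c "
from h import *
c,a=cutter([643,244.5],'pics/wB.png')
to([*c,62],a-90)
"
```

```text
bar 615 [641.  248.9] size 57 10 angle 63.4 ztop 68.7
grasp w [641.9 237.6 192.4] c [215.5 382.4 192.4] yaw -27.36 | turn y -0.0132 shift [ -6.  130.4   9.6]
```

View pics/wB.png

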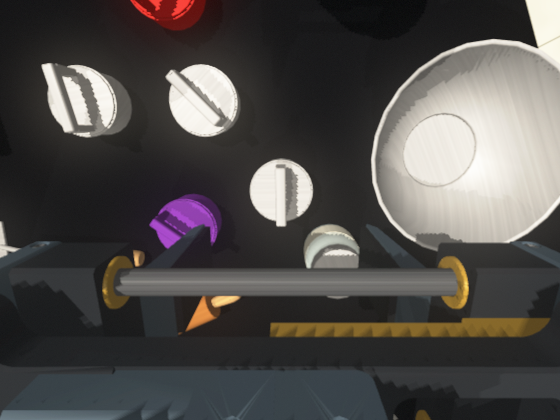

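Wrist view: B at (281,190) is plain steel with its bar upright in the picture. The jar at (331,243) is clear of the fingers' path, and the purple look-alike is at (190,222).

Call:
carry_out(
  increments=[
    [[0, 0, 0], [-5.5, 0, 9], 0.4],
    [[0, 0, 0], [-5.5, 35, 9], 0.4],
    [[0, 0, 0], [-5.5, 70, 9], 0.4],
    [[0, 0, 0], [-5.5, 100, 9], 0.4],
    [[0, 0, 0], [-5.5, 120, 9], 0.4],
    [[0, 0, 0], [-5.5, 130, 9], 0.4],
    [[0, 0, 0], [-5.5, 130, 9], 0.4],
    [[0, 0, 0], [-5.5, 130, 9], 1],
    [[0, 0, 0], [-5.5, 130, 9], 1],
    [[0, 0, 0], [-5.5, 130, 9], 1],
  ],
  force=25,
)

```text
time_s: 14.07
ee_pos: [641.4, 249.6, 237.0]
ee_rot: [-89.8, -0.2, -27.3]
force: [0.8, -0.5, 0.4]
gripper_width: 37.8
```

Call:
carry_out(
  increments=[
    [[0, 0, 0], [0, 0, 0], 1],
    [[0, 0, 0], [0, 0, 0], 1],
    [[0, 0, 0], [0, 0, 0], 1],
    [[0, 0, 0], [0, 0, 0], 1],
    [[0, 0, 0], [0, 0, 0], 1],
  ],
)

```text
time_s: 14.48
ee_pos: [640.9, 249.5, 234.9]
ee_rot: [-90.0, -0.0, -27.3]
force: [0.1, -0.1, 0.7]
gripper_width: 9.8
```

```bash
python3 -c "
from h import *
print(env.state()['gripper_width'],env.state()['force'])
to(c2w([78,-78,200]),CYAW)
to(c2w([0,-78,200]),CYAW)
"
```

```text
9.799429771337978 [ 0.14670128 -0.14200112  0.66113222]
grasp w [641.  249.5  62.9] c [217.  394.3  62.9] yaw -27.3 | turn y -0.6807 shift [ 189.4 -137.  -454.4]
grasp w [641.  249.5  62.9] c [217.  394.3  62.9] yaw -27.3 | turn y -0.6807 shift [ 128.8 -137.1 -503.5]
```

Call:
carry_out(
  increments=[
    [[0, 0, 0], [0, -40, 0], 1],
    [[0, 0, 0], [0, -80, 0], 1],
    [[0, 0, 0], [0, -120, 0], 1],
    [[0, -0.1, 0], [15, -137, -35], 1],
    [[0, -0.2, 0], [30, -137, -71], 1],
    [[0, -0.3, 0], [45, -137, -107], 1],
    [[0, -0.4, 0], [60, -137, -143], 1],
    [[0, -0.5, 0], [75, -137, -180], 1],
    [[0, -0.6, 0], [90, -137, -216], 1],
    [[0, -0.68, 0], [105, -137, -252], 1],
  ],
)

```text
time_s: 15.32
ee_pos: [617.8, -24.3, 371.5]
ee_rot: [-90.0, 0.0, 11.9]
force: [0.6, -1.2, -1.6]
gripper_width: 9.7
```

```bash
python3 -c "
from h import *
print(env.state()['gripper_width'],env.state()['force'])
to(c2w([78,-78,200]),CYAW)
"
```

```text
9.719253998657761 [ 0.62935499 -1.2015094  -1.62141468]
grasp w [617.7 -24.3 199.5] c [138.6 130.9 199.5] yaw 11.93 | turn y 0.004 shift [ -61.5   -0.5 -208.6]
```

Call:
carry_out(
  increments=[
    [[0, 0.004, 0], [-12, 0, -40], 1],
    [[0, 0.004, 0], [-24, 0, -80], 1],
    [[0, 0.004, 0], [-36, 0, -120], 1],
    [[0, 0.004, 0], [-48, 0, -160], 1],
    [[0, 0.004, 0], [-57, 0, -195], 1],
    [[0, 0.004, 0], [-61, 0, -207], 1],
    [[0, 0.004, 0], [-61, 0, -207], 1],
    [[0, 0.004, 0], [-61, 0, -207], 1],
    [[0, 0.004, 0], [-61, 0, -207], 1],
  ],
)

```text
time_s: 16.07
ee_pos: [600.6, -236.4, 371.5]
ee_rot: [-89.9, 0.0, 11.5]
force: [0.2, -0.0, -0.5]
gripper_width: 9.7
```

```bash
python3 -c "
from h import *
to(c2w([78,-78,73]),CYAW)
f=env.grab_frame('top');c=(cloud(f).reshape(-1,3)-CH)@RC;cv2.imwrite('pics/t5.png',f['frame'])
# chest rim x-walls and y-walls check at z 75-90
m=(c[:,2]>74)&(c[:,2]<92)&(abs(c[:,0])<150)&(c[:,1]>-100)&(c[:,1]<145)
r=rect(c[m,:2]);print(r, c[m].min(0),c[m].max(0))
"
```

```text
grasp w [ 600.5 -236.2  199.5] c [ 78.8 -73.1 199.5] yaw 11.47 | turn y -0.004 shift [ -0.8 126.5  -4.8]
((1.389739990234375, 30.393028259277344), (215.20533752441406, 274.14593505859375), 85.91814422607422) [-131.96318077  -86.69377421   74.04281525] [133.16201356 143.13294196  91.78721176]
```

Call:
carry_out(
  increments=[
    [[0, 0, 0], [-0.8, 0, -5], 1],
    [[0, 0, 0], [-0.8, 30, -5], 1],
    [[0, 0, 0], [-0.8, 60, -5], 1],
    [[0, 0, 0], [-0.8, 85, -5], 1],
    [[0, 0, 0], [-0.8, 105, -5], 1],
    [[0, 0, 0], [-0.8, 118, -5], 1],
    [[0, 0, 0], [-0.8, 125.5, -5], 1],
    [[0, 0, 0], [-0.8, 125.5, -5], 1],
    [[0, 0, 0], [-0.8, 125.5, -5], 1],
  ],
)

```text
time_s: 16.87
ee_pos: [601.2, -242.2, 246.7]
ee_rot: [-90.0, -0.0, 11.5]
force: [-0.4, 0.3, -0.3]
gripper_width: 9.7
```

```bash
python3 -c "
from h import *
to(c2w([78,-78,73]),CYAW)
print(env.state()['force'],env.state()['gripper_width'])
"
```

```text
grasp w [ 601.4 -242.3   74.7] c [ 78.4 -79.2  74.7] yaw 11.48 | turn y -0.0038 shift [-0.3  1.7  1.1]
[-0.35568574  0.29248064 -0.28318087] 9.668967978847652
```

Lower the last 1.7 mm, release to 36 mm, rise, then head for A.

Call:
carry_out(
  increments=[
    [[0, 0, 0], [0, 1.8, 1], 1],
    [[0, 0, 0], [0, 1.8, 1], 1],
    [[0, 0, 0], [0, 1.8, 1], 0.6],
    [[0, 0, 0], [0, 1.8, 1], 0.6],
    [[0, 0, 0], [0, 1.8, 1], 0.6],
    [[0, 0, 0], [0, 1.8, 1], 0.6],
    [[0, 0, 0], [0, -30, 1], 0.6],
    [[0, 0, 0], [0, -70, 1], 0.6],
    [[0, 0, 0], [0, -110, 1], 0.4],
    [[0, 0, 0], [0, -120, 1], 0.4],
  ],
)

```text
time_s: 17.7
ee_pos: [601.5, -242.2, 373.7]
ee_rot: [-90.4, -0.6, 11.4]
force: [-0.1, -1.2, 0.6]
gripper_width: 46.8
```

```bash
python3 -c "
from h import *
f=env.grab_frame('top');P=cloud(f)
for n,(u,v) in dict(A=(195,170),C=(177,201)).items():
    q=P[v-20:v+20,u-17:u+17].reshape(-1,3); b=q[(q[:,2]>52)&(q[:,2]<90)]
    r=rect(b[:,:2]);print(n,len(b),r)
to([615.5,361,190],13)
"
```

```text
A 68 ((616.1920166015625, 359.27703857421875), (11.497450828552246, 56.494110107421875), 13.770200729370117)
C 65 ((509.6370544433594, 413.3043212890625), (58.71257019042969, 10.306324005126953), 72.25062561035156)
grasp w [ 603.4 -243.   201.3] c [ 80.2 -80.3 201.3] yaw 11.42 | turn y -0.0276 shift [133.1   8.5 588.5]
```

Call:
carry_out(
  increments=[
    [[0, 0, 0], [8.8, 0, 39], 0.4],
    [[0, 0, 0], [17.6, 0, 78], 0.4],
    [[0, 0, 0], [26.4, 0, 117], 0.4],
    [[0, 0, 0], [35, 0, 156], 0.4],
    [[0, 0, 0], [44, 0, 195], 0.4],
    [[0, 0, 0], [53, 0, 234], 0.4],
    [[0, 0, 0], [61.6, 0, 273], 0.4],
    [[0, 0, 0], [70.4, 0, 312], 0.4],
    [[0, 0, 0], [79, 0, 351], 0.4],
    [[0, 0, 0], [88, 0, 390], 0.4],
  ],
)

```text
time_s: 18.58
ee_pos: [608.9, 159.8, 364.7]
ee_rot: [-90.0, 0.1, 11.4]
force: [1.4, -1.3, -0.2]
gripper_width: 54.9
```

Call:
carry_out(
  increments=[
    [[0, -0.027, 0], [8.8, 0, 39], 0.4],
    [[0, -0.027, 0], [17.6, 0, 78], 0.4],
    [[0, -0.027, 0], [26.4, 0, 117], 0.4],
    [[0, -0.027, 0], [35, 0, 156], 0.4],
    [[0, -0.027, 0], [44, 0, 190], 0.4],
    [[0, -0.027, 0], [45, 0, 192], 0.4],
    [[0, -0.027, 0], [45, 0, 192], 0.4],
    [[0, -0.027, 0], [45, 0, 192], 0.4],
  ],
)

```text
time_s: 19.25
ee_pos: [615.4, 354.8, 364.6]
ee_rot: [-90.1, 0.1, 13.0]
force: [-0.6, -0.3, 0.3]
gripper_width: 54.8
```

```bash
python3 -c "
from h import *
c,a=cutter([615.5,361],'pics/wA.png')
to([*c,62],a-90)
"
```

```text
bar 619 [613.8 363.8] size 10 58 angle 107.3 ztop 68.7
grasp w [615.3 353.7 193.1] c [213.  501.6 193.1] yaw 12.93 | turn y -0.0758 shift [  0.7 131.1  10.1]
```

Call:
carry_out(
  increments=[
    [[0, -0.06, 0], [0.7, 0, 9.5], 0.4],
    [[0, -0.06, 0], [0.7, 35, 9.5], 0.4],
    [[0, -0.06, 0], [0.7, 70, 9.5], 0.4],
    [[0, -0.06, 0], [0.7, 100, 9.5], 0.4],
    [[0, -0.06, 0], [0.7, 120, 9.5], 0.4],
    [[0, -0.06, 0], [0.7, 130.5, 9.5], 0.4],
    [[0, -0.06, 0], [0.7, 130.5, 9.5], 0.4],
    [[0, -0.06, 0], [0.7, 130.5, 9.5], 1],
    [[0, -0.06, 0], [0.7, 130.5, 9.5], 1],
    [[0, -0.06, 0], [0.7, 130.5, 9.5], 1],
  ],
)

```text
time_s: 20.13
ee_pos: [614.8, 364.5, 238.0]
ee_rot: [-90.0, -0.2, 16.4]
force: [-0.1, -0.1, -1.2]
gripper_width: 37.9
```

Call:
carry_out(
  increments=[
    [[0, 0, 0], [0, 0, 0], 1],
    [[0, 0, 0], [0, 0, 0], 1],
    [[0, 0, 0], [0, 0, 0], 1],
    [[0, 0, 0], [0, 0, 0], 1],
    [[0, 0, 0], [0, 0, 0], 1],
    [[0, 0, 0], [0, 0, 0], 1],
  ],
)

```text
time_s: 20.63
ee_pos: [614.3, 364.6, 235.9]
ee_rot: [-90.0, -0.0, 16.4]
force: [-0.3, -0.1, 1.4]
gripper_width: 9.9
```

```bash
python3 -c "
from h import *
print(env.state()['gripper_width'],env.state()['force'])
to(c2w([0,-78,200]),CYAW)
"
```

```text
9.852241707775285 [-0.309189   -0.10841979  1.35049562]
grasp w [614.4 364.6  63.9] c [214.2 512.4  63.9] yaw 16.41 | turn y 0.0823 shift [-261.8 -136.3 -570.8]
```

Call:
carry_out(
  increments=[
    [[0, 0, 0], [0, -40, 0], 1],
    [[0, 0, 0], [0, -80, 0], 1],
    [[0, 0, 0], [0, -120, 0], 1],
    [[0, 0.04, 0], [-16, -136, -35], 1],
    [[0, 0.08, 0], [-32, -136, -71], 1],
    [[0, 0.08, 0], [-49, -136, -107], 1],
    [[0, 0.08, 0], [-66, -136, -144], 1],
    [[0, 0.08, 0], [-83, -136, -180], 1],
    [[0, 0.08, 0], [-99, -136, -216], 1],
    [[0, 0.08, 0], [-116, -136, -253], 1],
  ],
)

```text
time_s: 21.47
ee_pos: [573.6, 87.5, 371.4]
ee_rot: [-90.0, 0.0, 11.9]
force: [0.7, 0.2, -1.4]
gripper_width: 9.7
```

Call:
carry_out(
  increments=[
    [[0, 0, 0], [-13.5, 0, -37.5], 1],
    [[0, 0, 0], [-27, 0, -75], 1],
    [[0, 0, 0], [-40, 0, -112], 1],
    [[0, 0, 0], [-53, 0, -149], 1],
    [[0, 0, 0], [-66, 0, -186], 1],
    [[0, 0, 0], [-80, 0, -223], 1],
    [[0, 0, 0], [-93, 0, -260], 1],
    [[0, 0, 0], [-106, 0, -290], 1],
    [[0, 0, 0], [-110, 0, -300], 1],
    [[0, 0, 0], [-110, 0, -300], 1],
  ],
)

```text
time_s: 22.3
ee_pos: [527.5, -229.5, 371.3]
ee_rot: [-90.0, 0.0, 11.6]
force: [-0.5, 0.1, -1.8]
gripper_width: 9.7
```

```bash
python3 -c "
from h import *
print(env.state()['gripper_width'],env.state()['force'])
to(c2w([0,-78,74]),CYAW)
"
```

```text
9.743593658249958 [-0.52578738  0.05625062 -1.82155401]
grasp w [ 527.4 -229.5  199.3] c [  8.5 -51.7 199.3] yaw 11.6 | turn y -0.0017 shift [ -8.5 125.3 -26.3]
```

Call:
carry_out(
  increments=[
    [[0, 0, 0], [-8.5, 0, -26], 1],
    [[0, 0, 0], [-8.5, 0, -26], 1],
    [[0, 0, 0], [-8.5, 30, -26], 1],
    [[0, 0, 0], [-8.5, 60, -26], 1],
    [[0, 0, 0], [-8.5, 85, -26], 1],
    [[0, 0, 0], [-8.5, 105, -26], 1],
    [[0, 0, 0], [-8.5, 118, -26], 1],
    [[0, 0, 0], [-8.5, 125.5, -26], 1],
    [[0, 0, 0], [-8.5, 125.5, -26], 1],
    [[0, 0, 0], [-8.5, 125.5, -26], 1],
  ],
)

```text
time_s: 23.13
ee_pos: [525.7, -253.1, 246.4]
ee_rot: [-90.0, -0.0, 11.9]
force: [0.6, 0.1, -0.7]
gripper_width: 9.8
```

```bash
python3 -c "
from h import *
to(c2w([0,-78,74]),CYAW)
print(env.state()['force'],env.state()['gripper_width'])
"
```

```text
grasp w [ 525.8 -253.1   74.4] c [  2.2 -74.5  74.4] yaw 11.89 | turn y 0.0034 shift [-2.2  0.4 -3.5]
[ 0.57670491  0.08614349 -0.6792966 ] 9.821886005244384
```

Call:
carry_out(
  increments=[
    [[0, 0, 0], [-2, 0, -3], 1],
    [[0, 0, 0], [-2, 1, -3], 1],
    [[0, 0, 0], [-2, 1, -3], 0.6],
    [[0, 0, 0], [-2, 1, -3], 0.6],
    [[0, 0, 0], [-2, 1, -3], 0.6],
    [[0, 0, 0], [-2, 1, -3], 0.6],
    [[0, 0, 0], [-2, -30, -3], 0.6],
    [[0, 0, 0], [-2, -70, -3], 0.6],
    [[0, 0, 0], [-2, -110, -3], 0.4],
    [[0, 0, 0], [-2, -120, -3], 0.4],
  ],
)

```text
time_s: 23.97
ee_pos: [524.9, -258.2, 373.0]
ee_rot: [-90.4, -0.5, 11.8]
force: [1.4, 0.5, 0.7]
gripper_width: 47.2
```

```bash
python3 -c "
from h import *
f=env.grab_frame('top');P=cloud(f);cv2.imwrite('pics/t6.png',f['frame'])
for n,(u,v) in dict(C=(177,201)).items():
    q=P[v-20:v+20,u-17:u+17].reshape(-1,3); b=q[(q[:,2]>52)&(q[:,2]<90)]
    r=rect(b[:,:2]);print(n,len(b),r)
to([508.5,416,190],-18)
"
```

```text
C 64 ((510.1669006347656, 414.5687255859375), (58.77922821044922, 10.187849998474121), 71.81495666503906)
grasp w [ 526.6 -259.1  200.6] c [  1.8 -80.6 200.6] yaw 11.82 | turn y 0.5204 shift [122.    6.7 663.3]
```

Call:
carry_out(
  increments=[
    [[0, 0, 0], [7.2, 0, 39], 0.4],
    [[0, 0, 0], [14.4, 0, 78], 0.4],
    [[0, 0, 0], [21.6, 0, 117], 0.4],
    [[0, 0, 0], [28.8, 0, 156], 0.4],
    [[0, 0, 0], [36, 0, 195], 0.4],
    [[0, 0, 0], [43, 0, 234], 0.4],
    [[0, 0, 0], [50, 0, 273], 0.4],
    [[0, 0, 0], [57.6, 0, 312], 0.4],
    [[0, 0, 0], [65, 0, 351], 0.4],
    [[0, 0, 0], [72, 0, 390], 0.4],
  ],
)

```text
time_s: 24.85
ee_pos: [513.7, 140.6, 364.9]
ee_rot: [-90.0, 0.1, 11.8]
force: [0.0, 0.3, 0.6]
gripper_width: 54.3
```

Call:
carry_out(
  increments=[
    [[0, 0.08, 0], [7.2, 0, 39], 0.4],
    [[0, 0.16, 0], [14.4, 0, 78], 0.4],
    [[0, 0.24, 0], [21.6, 0, 117], 0.4],
    [[0, 0.32, 0], [28.8, 0, 156], 0.4],
    [[0, 0.4, 0], [36, 0, 195], 0.4],
    [[0, 0.48, 0], [43, 0, 234], 0.4],
    [[0, 0.52, 0], [49, 0, 264], 0.4],
    [[0, 0.52, 0], [49, 0, 264], 0.4],
    [[0, 0.52, 0], [49, 0, 264], 0.4],
    [[0, 0.52, 0], [49, 0, 264], 0.4],
  ],
)

```text
time_s: 25.68
ee_pos: [508.0, 406.7, 364.8]
ee_rot: [-90.2, 0.1, -17.9]
force: [-0.7, -0.3, -0.0]
gripper_width: 54.7
```

```bash
python3 -c "
from h import *
c,a=cutter([508.5,416],'pics/wC.png')
to([*c,62],a-90)
"
```

```text
bar 649 [508.1 418.7] size 57 10 angle 72.0 ztop 68.8
grasp w [508.  405.8 193.2] c [118.4 574.4 193.2] yaw -17.99 | turn y -0.0003 shift [ -3.9 131.2  12.2]
```

Call:
carry_out(
  increments=[
    [[0, 0, 0], [-3.5, 0, 11.5], 0.4],
    [[0, 0, 0], [-3.5, 35, 11.5], 0.4],
    [[0, 0, 0], [-3.5, 70, 11.5], 0.4],
    [[0, 0, 0], [-3.5, 100, 11.5], 0.4],
    [[0, 0, 0], [-3.5, 120, 11.5], 0.4],
    [[0, 0, 0], [-3.5, 131, 11.5], 0.4],
    [[0, 0, 0], [-3.5, 131, 11.5], 0.4],
    [[0, 0, 0], [-3.5, 131, 11.5], 1],
    [[0, 0, 0], [-3.5, 131, 11.5], 1],
    [[0, 0, 0], [-3.5, 131, 11.5], 1],
  ],
)

```text
time_s: 26.57
ee_pos: [509.0, 419.6, 237.2]
ee_rot: [-89.8, -0.1, -18.0]
force: [-0.1, -0.1, 0.3]
gripper_width: 37.7
```

Call:
carry_out(
  increments=[
    [[0, 0, 0], [0, 0, 0], 1],
    [[0, 0, 0], [0, 0, 0], 1],
    [[0, 0, 0], [0, 0, 0], 1],
    [[0, 0, 0], [0, 0, 0], 1],
    [[0, 0, 0], [0, 0, 0], 1],
    [[0, 0, 0], [0, 0, 0], 1],
  ],
)

```text
time_s: 27.07
ee_pos: [508.6, 419.3, 235.4]
ee_rot: [-90.0, -0.0, -18.0]
force: [0.3, -0.8, 0.7]
gripper_width: 9.5
```

```bash
python3 -c "
from h import *
print(env.state()['gripper_width'],env.state()['force'])
to(c2w([-78,-78,200]),CYAW)
"
```

```text
9.504886272529722 [ 0.34717644 -0.80283148  0.6686691 ]
grasp w [508.7 419.3  63.4] c [121.9 587.4  63.4] yaw -17.96 | turn y -0.5177 shift [ 155.8 -136.7 -677. ]
```

Call:
carry_out(
  increments=[
    [[0, 0, 0], [0, -40, 0], 1],
    [[0, 0, 0], [0, -80, 0], 1],
    [[0, 0, 0], [0, -120, 0], 1],
    [[0, 0, 0], [8, -136, -36], 1],
    [[0, 0, 0], [17, -136, -74], 1],
    [[0, 0, 0], [26, -136, -112], 1],
    [[0, 0, 0], [35, -136, -150], 1],
    [[0, 0, 0], [44, -136, -189], 1],
    [[0, 0, 0], [53, -136, -228], 1],
    [[0, 0, 0], [62, -136, -267], 1],
  ],
)

```text
time_s: 27.9
ee_pos: [484.2, 144.4, 370.9]
ee_rot: [-90.0, 0.0, -17.9]
force: [0.3, 0.7, -1.2]
gripper_width: 9.8
```

Call:
carry_out(
  increments=[
    [[0, -0.08, 0], [9, 0, -39], 1],
    [[0, -0.16, 0], [18, 0, -78], 1],
    [[0, -0.24, 0], [27, 0, -117], 1],
    [[0, -0.32, 0], [36, 0, -156], 1],
    [[0, -0.4, 0], [45, 0, -195], 1],
    [[0, -0.48, 0], [54, 0, -234], 1],
    [[0, -0.518, 0], [63, 0, -273], 1],
    [[0, -0.518, 0], [72, 0, -312], 1],
    [[0, -0.518, 0], [81, 0, -351], 1],
    [[0, -0.518, 0], [90, 0, -380], 1],
  ],
)

```text
time_s: 28.73
ee_pos: [452.4, -245.7, 371.0]
ee_rot: [-90.0, 0.0, 11.6]
force: [0.4, 0.2, -2.0]
gripper_width: 9.9
```

Call:
carry_out(
  increments=[
    [[0, 0, 0], [0, 0, 0], 1],
    [[0, 0, 0], [0, 0, 0], 1],
    [[0, 0, 0], [0, 0, 0], 1],
  ],
)

```text
time_s: 28.98
ee_pos: [453.2, -242.6, 370.7]
ee_rot: [-89.9, 0.0, 11.7]
force: [0.1, -0.2, -1.6]
gripper_width: 9.8
```

```bash
python3 -c "
from h import *
print(env.state()['gripper_width'],env.state()['force'])
to(c2w([-78,-78,73.5]),CYAW)
"
```

```text
9.839352286625113 [ 0.09270091 -0.24191546 -1.56053   ]
grasp w [ 453.  -242.4  198.7] c [-66.9 -49.2 198.7] yaw 11.68 | turn y -0.0003 shift [-11.2 125.2 -28.7]
```

Call:
carry_out(
  increments=[
    [[0, 0, 0], [-11, 0, -28.5], 1],
    [[0, 0, 0], [-11, 0, -28.5], 1],
    [[0, 0, 0], [-11, 30, -28.5], 1],
    [[0, 0, 0], [-11, 60, -28.5], 1],
    [[0, 0, 0], [-11, 85, -28.5], 1],
    [[0, 0, 0], [-11, 105, -28.5], 1],
    [[0, 0, 0], [-11, 118, -28.5], 1],
    [[0, 0, 0], [-11, 125.5, -28.5], 1],
    [[0, 0, 0], [-11, 125.5, -28.5], 1],
    [[0, 0, 0], [-11, 125.5, -28.5], 1],
  ],
)

```text
time_s: 29.82
ee_pos: [448.9, -272.2, 246.0]
ee_rot: [-90.0, -0.0, 11.8]
force: [0.5, -0.8, -1.6]
gripper_width: 9.7
```

```bash
python3 -c "
from h import *
to(c2w([-78,-78,73.5]),CYAW)
print(env.state()['force'],env.state()['gripper_width'])
"
```

```text
grasp w [ 449.  -272.2   74. ] c [-76.8 -77.6  74. ] yaw 11.8 | turn y 0.0017 shift [-1.1  0.5 -0.4]
[ 0.49634308 -0.81415209 -1.55906669] 9.719507310205119
```

Call:
carry_out(
  increments=[
    [[0, 0, 0], [-1, 1, 0], 1],
    [[0, 0, 0], [-1, 1, 0], 1],
    [[0, 0, 0], [-1, 1, 0], 0.6],
    [[0, 0, 0], [-1, 1, 0], 0.6],
    [[0, 0, 0], [-1, 1, 0], 0.6],
    [[0, 0, 0], [-1, 1, 0], 0.6],
    [[0, 0, 0], [-1, -30, 0], 0.6],
    [[0, 0, 0], [-1, -70, 0], 0.6],
    [[0, 0, 0], [-1, -110, 0], 0.4],
    [[0, 0, 0], [-1, -120, 0], 0.3],
  ],
)

```text
time_s: 30.65
ee_pos: [448.5, -274.1, 372.0]
ee_rot: [-90.5, -0.5, 11.7]
force: [0.3, -1.1, 1.1]
gripper_width: 47.1
```

```bash
python3 -c "
from h import *
f=env.grab_frame('top');P=cloud(f)
q=P[180:260,240:275].reshape(-1,3);b=q[(q[:,2]>10)&(q[:,2]<60)];print('pin',len(b),rect(b[:,:2]))
to([445,158,170],-91.5)
"
```

```text
pin 487 ((472.5928955078125, 160.7786865234375), (235.39361572265625, 51.48827362060547), 8.85283088684082)
grasp w [ 450.1 -275.2  199.6] c [-76.3 -80.8 199.6] yaw 11.7 | turn y -1.3404 shift [ 84.   26.8 424. ]
```

Call:
carry_out(
  increments=[
    [[0, 0, 0], [8, 0, 39], 0.3],
    [[0, 0, 0], [16, 0, 78], 0.3],
    [[0, 0, 0], [24, 0, 117], 0.3],
    [[0, 0, 0], [32, 0, 156], 0.3],
    [[0, 0.12, 0], [40, 0, 195], 0.2],
    [[0, 0.24, 0], [48, 0, 234], 0.2],
    [[0, 0.36, 0], [56, 0, 273], 0.2],
    [[0, 0.48, 0], [64, 0, 312], 0.2],
    [[0, 0.6, 0], [72, 0, 351], 0.2],
    [[0, 0.72, 0], [80, 0, 390], 0.2],
  ],
)

```text
time_s: 31.53
ee_pos: [446.4, 99.0, 364.5]
ee_rot: [-90.1, 0.1, -25.0]
force: [0.5, -0.3, -0.5]
gripper_width: 73.1
```

Call:
carry_out(
  increments=[
    [[0, 0.12, 0], [0, 0, 0], 0.2],
    [[0, 0.24, 0], [0, 0, 0], 0.2],
    [[0, 0.36, 0], [0, 0, 0], 0.2],
    [[0, 0.48, 0], [0, 0, 0], 0.2],
    [[0, 0.6, 0], [0, 0, 0], 0.2],
    [[0, 0.72, 0], [0, 0, 0], 0.2],
    [[0, 0.84, 0], [0, 0, 0], 0.2],
    [[0, 0.96, 0], [0, 0, 0], 0.2],
    [[0, 1.08, 0], [0, 0, 0], 0.2],
    [[0, 1.08, 0], [0, 0, 0], 0.2],
  ],
)

```text
time_s: 32.37
ee_pos: [446.8, 97.3, 364.4]
ee_rot: [-90.1, -0.0, -86.7]
force: [-0.1, 0.4, -0.4]
gripper_width: 72.8
```

```bash
python3 -c "
from h import *
f,W=wrist('pics/wP.png');q=cloud(f,W).reshape(-1,3)
m=(abs(q[:,0]-445)<110)&(abs(q[:,1]-158)<30)&(q[:,2]>24)&(q[:,2]<42);b=q[m]
r=rect(b[:,:2]);print(r,m.sum(),np.percentile(b[:,2],99),b.min(0),b.max(0))
to([445,158,170],-91.5)
hsv=cv2.cvtColor(f['frame'],cv2.COLOR_BGR2HSV)
"
```

```text
((446.34320068359375, 159.82733154296875), (34.27137756347656, 178.09658813476562), 88.9448471069336) 3251 37.666924285534435 [357.21590389 141.83753651  24.02705478] [535.31897944 177.53565975  38.74775671]
grasp w [446.5  97.3 192.6] c [ -4.4 284.7 192.6] yaw -86.43 | turn y 0.0885 shift [-60.7  22.6   2. ]
```

View pics/wP.png

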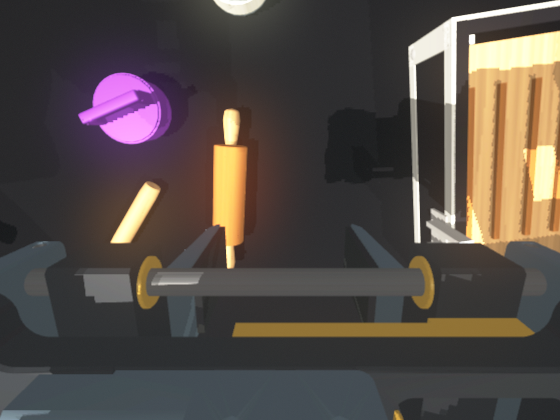

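Wrist view: the small pin is centred at (230,190), with barrel and two slim handles. The spatula handle at (135,212) is about 85 mm off to the left, clear of the fingers; the purple look-alike is at (127,108).

Call:
carry_out(
  increments=[
    [[0, 0.08, 0], [-31, 0, 2], 0.2],
    [[0, 0.08, 0], [-62.5, 0, 3.4], 0.2],
    [[0, 0.08, 0], [-62.5, 0, 3.4], 0.2],
    [[0, 0.08, 0], [-62.5, 35, 3.4], 0.2],
    [[0, 0.08, 0], [-62.5, 70, 3.4], 0.2],
    [[0, 0.08, 0], [-62.5, 100, 3.4], 0.2],
    [[0, 0.08, 0], [-62.5, 130, 3.4], 0.2],
    [[0, 0.08, 0], [-62.5, 150, 3.4], 0.2],
    [[0, 0.08, 0], [-62.5, 160, 3.4], 0.2],
    [[0, 0.08, 0], [-62.5, 160, 3.4], 0.2],
  ],
  force=25,
)

```text
time_s: 33.25
ee_pos: [445.6, 159.3, 203.0]
ee_rot: [-90.4, -0.1, -91.0]
force: [0.6, 0.0, -1.1]
gripper_width: 72.9
```

```bash
python3 -c "
from h import *
to([446.3,159.8,27],-91.05)
"
```

```text
grasp w [444.6 158.9  31. ] c [  6.2 345.5  31. ] yaw -90.99 | turn y 0.001 shift [-0.5  4.   0.7]
```

Call:
carry_out(
  increments=[
    [[0, 0, 0], [-0.5, 3, 0.7], 0.2],
    [[0, 0, 0], [-0.5, 3, 0.7], 1],
    [[0, 0, 0], [-0.5, 3, 0.7], 1],
    [[0, 0, 0], [-0.5, 3, 0.7], 1],
    [[0, 0, 0], [-0.5, 3, 0.7], 1],
    [[0, 0, 0], [-0.5, 3, 0.7], 1],
    [[0, 0, 0], [-0.5, 3, 0.7], 1],
    [[0, 0, 0], [-0.5, 3, 0.7], 1],
    [[0, 0, 0], [-0.5, 3, 0.7], 1],
  ],
)

```text
time_s: 34.0
ee_pos: [447.6, 160.5, 203.0]
ee_rot: [-90.0, 0.0, -91.1]
force: [-0.9, -0.7, 3.0]
gripper_width: 35.3
```

```bash
python3 -c "
from h import *
print(env.state()['gripper_width'],env.state()['force'])
to(c2w([0,13.5,160]),CYAW-90)
"
```

```text
35.342458447777986 [-0.87402374 -0.65933585  2.96035134]
grasp w [447.7 160.5  31. ] c [  9.6 346.4  31. ] yaw -91.14 | turn y -0.2241 shift [ 326.7 -129.    64.8]
```

Call:
carry_out(
  increments=[
    [[0, 0, 0], [0, -40, 0], 1],
    [[0, 0, 0], [0, -80, 0], 1],
    [[0, 0, 0], [0, -120, 0], 1],
    [[0, -0.05, 0], [35, -129, 7], 1],
    [[0, -0.1, 0], [74, -129, 15], 1],
    [[0, -0.15, 0], [113, -129, 22], 1],
    [[0, -0.2, 0], [152, -129, 30], 1],
    [[0, -0.224, 0], [192, -129, 38], 1],
    [[0, -0.224, 0], [232, -129, 46], 1],
    [[0, -0.224, 0], [271, -129, 54], 1],
  ],
)

```text
time_s: 34.83
ee_pos: [495.8, -113.5, 331.5]
ee_rot: [-90.0, 0.0, -78.3]
force: [1.4, 0.9, -1.1]
gripper_width: 35.1
```

Call:
carry_out(
  increments=[
    [[0, 0, 0], [25, 0, 0], 1],
    [[0, 0, 0], [50, 0, 0], 1],
    [[0, 0, 0], [50, 0, 0], 1],
    [[0, 0, 0], [50, 0, 0], 1],
    [[0, 0, 0], [50, 0, 0], 1],
  ],
)

```text
time_s: 35.25
ee_pos: [505.8, -160.0, 331.2]
ee_rot: [-90.1, 0.1, -78.3]
force: [-0.4, 0.9, -1.5]
gripper_width: 35.6
```

```bash
python3 -c "
from h import *
print(env.state()['gripper_width'],env.state()['force'])
to(c2w([0,13.5,67]),CYAW-90)
f=env.grab_frame('top');c=(cloud(f).reshape(-1,3)-CH)@RC
for x0,x1 in((90,116),(-116,-90)):
  m=(c[:,0]>x0)&(c[:,0]<x1)&(c[:,1]>-25)&(c[:,1]<115)&(c[:,2]>20)&(c[:,2]<50);print(m.sum(),np.median(c[m,2]))
m=(c[:,2]>28)&(c[:,2]<60)&(c[:,1]<-30)&(c[:,1]>-125)&(abs(c[:,0])<118)
m2=(c[:,2]>66)&(c[:,2]<90)&(c[:,1]<-40)&(c[:,1]>-118)&(abs(c[:,0])<115)
print('bars')
for x in(-78,0,78):
  k=m2&(abs(c[:,0]-x)<30);print(x,k.sum(),c[k].mean(0) if k.any() else '')
cv2.imwrite('pics/t7.png',cv2.resize(f['frame'][140:270,290:440],None,fx=4,fy=4))
"
```

```text
35.64127147968819 [-0.36359348  0.93103911 -1.51546137]
grasp w [ 505.6 -159.9  159.2] c [  1.4  20.9 159.2] yaw -78.33 | turn y -0.0005 shift [ 7.3 92.2 -1.5]
268 36.13780305213618
113 36.159559033135565
bars
-78 0 
0 5 [ -3.9008438  -77.93741098  75.7775295 ]
78 0
```

View pics/t7.png

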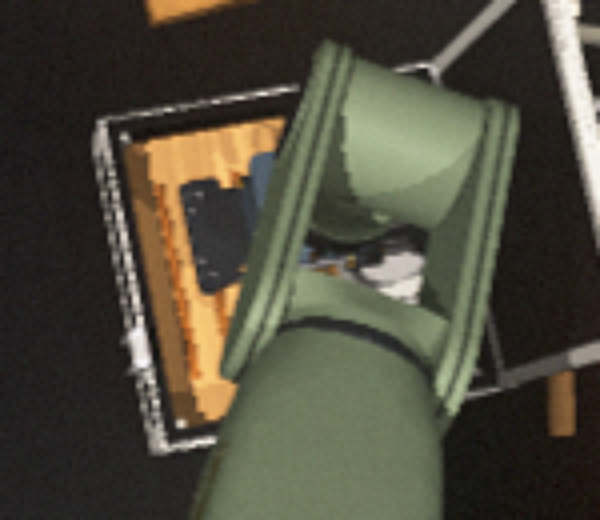

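Call:
carry_out(
  increments=[
    [[0, 0, 0], [7.3, 0, -1], 1],
    [[0, 0, 0], [7.3, 20, -1], 1],
    [[0, 0, 0], [7.3, 45, -1], 1],
    [[0, 0, 0], [7.3, 65, -1], 1],
    [[0, 0, 0], [7.3, 80, -1], 1],
    [[0, 0, 0], [7.3, 88, -1], 1],
    [[0, 0, 0], [7.3, 88, -1], 1],
    [[0, 0, 0], [7.3, 88, -1], 1],
  ],
)

```text
time_s: 35.97
ee_pos: [507.0, -167.6, 244.0]
ee_rot: [-90.0, -0.0, -78.3]
force: [-0.3, 0.1, 0.3]
gripper_width: 35.8
```

```bash
python3 -c "
from h import *
print(env.state()['gripper_width'],env.state()['force'])
to(c2w([0,13.5,67]),CYAW-90)"
```

```text
35.781943418128456 [-0.2782425   0.05731538  0.25513035]
grasp w [ 507.  -167.6   72. ] c [ 1.2 13.  72. ] yaw -78.27 | turn y 0.0005 shift [-0.5  5.  -1.1]
```

Call:
carry_out(
  increments=[
    [[0, 0, 0], [0, 3, 0], 1],
    [[0, 0, 0], [0, 5, 0], 1],
    [[0, 0, 0], [0, 5, 0], 1],
    [[0, 0, 0], [0, 5, 0], 0.4],
    [[0, 0, 0], [0, 5, 0], 0.4],
    [[0, 0, 0], [0, 5, 0], 0.4],
    [[0, 0, 0], [0, 5, 0], 0.4],
    [[0, 0, 0], [0, -25, 0], 0.4],
    [[0, 0, 0], [0, -65, 0], 0.4],
    [[0, 0, 0], [0, -105, 0], 0.4],
  ],
)

```text
time_s: 36.8
ee_pos: [506.3, -167.7, 349.0]
ee_rot: [-90.2, 0.1, -78.3]
force: [0.3, -0.8, -0.1]
gripper_width: 54.8
```

Call:
carry_out(
  increments=[
    [[0, 0, 0], [-40, -40, 0], 0.4],
    [[0, 0, 0], [-80, -60, 0], 0.4],
    [[0, 0, 0], [-120, -60, -30], 0.4],
    [[0, 0, 0], [-160, -60, -60], 0.4],
    [[0, 0, 0], [-180, -60, -90], 0.4],
    [[0, 0, 0], [-180, -60, -90], 0.4],
    [[0, 0, 0], [-180, -60, -90], 0.4],
  ],
)

```text
time_s: 37.38
ee_pos: [378.1, -8.1, 408.7]
ee_rot: [-90.1, 0.1, -78.2]
force: [-0.6, -0.2, -0.1]
gripper_width: 54.7
```

```bash
cat > chk.py <<'E'
from h import *
import sys
f=env.grab_frame('top');c=(cloud(f)-CH)@RC;c=c.reshape(-1,3)
for x in(-78,0,78):
  k=(c[:,2]>66)&(c[:,2]<84)&(c[:,1]<-40)&(c[:,1]>-118)&(abs(c[:,0]-x)<35)
  d=(c[:,2]>40)&(c[:,2]<84)&(c[:,1]<-40)&(c[:,1]>-118)&(abs(c[:,0]-x)<38)
  print(x,k.sum(),rect(c[k,:2]) if k.sum()>3 else '','drum',d.sum(),rect(c[d,:2]) if d.sum()>3 else '',np.percentile(c[k,2],90) if k.any() else '')
k=(c[:,2]>55)&(c[:,2]<84)&(c[:,1]>-28)&(c[:,1]<112)&(abs(c[:,0])<115);print('pin',k.sum(),rect(c[k,:2]) if k.sum()>3 else '',c[k,2].max())
cv2.imwrite(sys.argv[1],np.hstack([cv2.resize(f['frame'][140:270,290:440],(460,400)),cv2.resize(f['frame'][140:270,90:240],(340,400))]))
E
python3 chk.py pics/t8.png
```

```text
-78 64 ((-78.05131530761719, -83.26689910888672), (9.85682487487793, 57.368682861328125), 0.11610142141580582) drum 341 ((-81.35432434082031, -82.59602355957031), (72.3318099975586, 63.22678756713867), 3.5942256450653076) 80.2947967029141
0 64 ((-0.16378164291381836, -82.90337371826172), (57.336456298828125, 10.497406959533691), 89.68023681640625) drum 337 ((-0.49672508239746094, -81.83848571777344), (64.45819091796875, 64.15369415283203), 16.485361099243164) 79.93216315173338
78 67 ((81.20893096923828, -90.52244567871094), (30.921390533447266, 74.21739959716797), 25.34144401550293) drum 355 ((80.38965606689453, -79.20561218261719), (76.89930725097656, 71.14441680908203), 89.89994812011719) 81.25970310581151
pin 488 ((27.483314514160156, 23.52570343017578), (228.9006805419922, 86.52741241455078), 24.376266479492188) 81.78121290622607
```

View pics/t8.png

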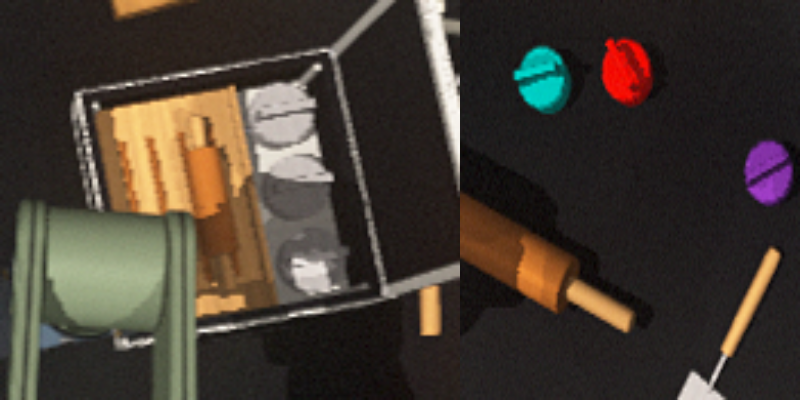

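All in: three plain cutters standing in the narrow bay, at crop positions (283,113), (297,185) and (310,262). The pin lies in lane A at (208,180). Only the look-alikes remain outside. Next I close the lid.

```bash
python3 -c "
from h import *
to(c2w([69.6,-182.2,395]),CYAW-90)"
```

```text
grasp w [380.5  -9.  237. ] c [-90.6 194.  237. ] yaw -78.19 | turn y 0.0019 shift [ 376.7 -157.7  159.7]
```

Call:
carry_out(
  increments=[
    [[0, 0, 0], [10, -35, 10], 0.67],
    [[0, 0, 0], [25, -70, 20], 0.67],
    [[0, 0, 0], [40, -105, 30], 0.67],
    [[0, 0, 0], [60, -137, 42], 0.67],
    [[0, 0, 0], [90, -158, 58], 0.67],
    [[0, 0, 0], [124, -158, 76], 0.67],
    [[0, 0, 0], [160, -158, 92], 0.67],
    [[0, 0, 0], [196, -158, 108], 0.67],
    [[0, 0, 0], [232, -158, 124], 0.67],
    [[0, 0, 0], [268, -158, 140], 0.67],
  ],
)

```text
time_s: 38.27
ee_pos: [575.1, -246.9, 566.0]
ee_rot: [-90.0, -0.0, -78.4]
force: [0.4, 0.3, 1.3]
gripper_width: 30.4
```

Call:
carry_out(
  increments=[
    [[0, 0, 0], [35, 0, 10], 0.67],
    [[0, 0, 0], [70, 0, 18], 0.67],
    [[0, 0, 0], [100, 0, 20], 0.67],
    [[0, 0, 0], [106, 0, 20], 0.67],
    [[0, 0, 0], [106, 0, 20], 0.67],
    [[0, 0, 0], [106, 0, 20], 0.67],
  ],
)

```text
time_s: 38.77
ee_pos: [614.9, -344.4, 565.8]
ee_rot: [-90.0, 0.1, -78.4]
force: [-0.2, 0.1, 0.4]
gripper_width: 30.4
```

```bash
python3 -c "
from h import *
print(env.state()['gripper_width'])
f,W=wrist('pics/wL.png');q=cloud(f,W).reshape(-1,3);c=(q-CH)@RC
m=(abs(c[:,0]-70)<36)&(abs(c[:,1]+182)<22)&(c[:,2]>300)&(c[:,2]<335);print('bar',m.sum(),c[m].mean(0) if m.any() else '')
m=(abs(c[:,0])<120)&(abs(c[:,1]+137)<12)&(c[:,2]>335)&(c[:,2]<360);print('edge',m.sum(),c[m].min(0) if m.any() else '',c[m].max(0) if m.any() else '')
to(c2w([69.6,-182.2,325]),CYAW-90)"
```

```text
30.426961921421597
bar 1305 [  74.76646056 -180.32429017  327.71163945]
edge 1616 [  59.48223974 -148.89185292  336.15925826] [ 119.98036835 -132.40638307  352.76265973]
grasp w [ 614.6 -343.3  394.6] c [  70.9 -180.8  394.6] yaw -78.31 | turn y -0.0001 shift [ 1.3 69.6 -1.3]
```

Call:
carry_out(
  increments=[
    [[0, 0, 0], [1, 0, -1], 0.67],
    [[0, 0, 0], [1, 25, -1], 0.67],
    [[0, 0, 0], [1, 50, -1], 0.67],
    [[0, 0, 0], [1, 70, -1], 0.67],
    [[0, 0, 0], [1, 70, -1], 0.67],
    [[0, 0, 0], [1, 70, -1], 1],
    [[0, 0, 0], [1, 70, -1], 1],
    [[0, 0, 0], [1, 70, -1], 1],
    [[0, 0, 0], [1, 70, -1], 1],
    [[0, 0, 0], [1, 70, -1], 1],
  ],
  force=40,
)

```text
time_s: 39.65
ee_pos: [613.7, -344.5, 499.1]
ee_rot: [-89.8, -0.1, -78.3]
force: [-1.0, 2.1, 6.5]
gripper_width: 9.3
```

```bash
python3 -c "
from h import *
print(env.state()['gripper_width'],env.state()['force'])
to(c2w([70,-180,323.5]),CYAW-90)
r=np.hypot(239,48);a0=np.arctan2(48,239)
for lo,hi in((90.5,45),(45,-1)):
  for a in np.linspace(lo,hi,11)[1:]:
    t=np.radians(a);u=np.radians(lo)
    print(round(a,1),'[%.1f, %.1f, 0]'%(-r*(np.cos(a0+t)-np.cos(a0+u)),-r*(np.sin(a0+t)-np.sin(a0+u))))
"
```

```text
9.315210321314469 [-1.0437545   2.1036193   6.53356042]
grasp w [ 614.3 -344.8  327.1] c [  70.3 -182.2  327.1] yaw -78.32 | turn y -0.0003 shift [-1.8  3.6  0.2]
86.0 [-19.1, -3.2, 0]
81.4 [-38.4, -4.9, 0]
76.8 [-57.7, -5.1, 0]
72.3 [-77.0, -3.7, 0]
67.8 [-96.2, -0.8, 0]
63.2 [-115.0, 3.6, 0]
58.6 [-133.4, 9.5, 0]
54.1 [-151.3, 16.8, 0]
49.6 [-168.6, 25.6, 0]
45.0 [-185.1, 35.6, 0]
40.4 [-15.8, 11.5, 0]
35.8 [-30.7, 24.2, 0]
31.2 [-44.5, 38.1, 0]
26.6 [-57.2, 53.0, 0]
22.0 [-68.6, 68.9, 0]
17.4 [-78.7, 85.7, 0]
12.8 [-87.4, 103.2, 0]
8.2 [-94.7, 121.3, 0]
3.6 [-100.5, 140.0, 0]
-1.0 [-104.7, 159.1, 0]
```

Call:
carry_out(
  increments=[
    [[0, 0, 0], [-19.1, -3.2, 0], 1],
    [[0, 0, 0], [-38.4, -4.9, 0], 1],
    [[0, 0, 0], [-57.7, -5.1, 0], 1],
    [[0, 0, 0], [-77, -3.7, 0], 1],
    [[0, 0, 0], [-96.2, -0.8, 0], 1],
    [[0, 0, 0], [-115, 3.6, 0], 1],
    [[0, 0, 0], [-133.4, 9.5, 0], 1],
    [[0, 0, 0], [-151.3, 16.8, 0], 1],
    [[0, 0, 0], [-168.6, 25.6, 0], 1],
    [[0, 0, 0], [-185.1, 35.6, 0], 1],
  ],
)

```text
time_s: 40.48
ee_pos: [576.9, -163.5, 463.0]
ee_rot: [-89.6, -0.3, -78.3]
force: [3.6, -2.5, 1.8]
gripper_width: 8.8
```

Call:
carry_out(
  increments=[
    [[0, 0, 0], [-15.8, 11.5, 0], 1],
    [[0, 0, 0], [-30.7, 24.2, 0], 1],
    [[0, 0, 0], [-44.5, 38.1, 0], 1],
    [[0, 0, 0], [-57.2, 53, 0], 1],
    [[0, 0, 0], [-68.6, 68.9, 0], 1],
    [[0, 0, 0], [-78.7, 85.7, 0], 1],
    [[0, 0, 0], [-87.4, 103.2, 0], 1],
    [[0, 0, 0], [-94.7, 121.3, 0], 1],
    [[0, 0, 0], [-94.7, 121.3, 0], 1],
    [[0, 0, 0], [-94.7, 121.3, 0], 1],
  ],
)

```text
time_s: 41.32
ee_pos: [558.6, -70.2, 339.2]
ee_rot: [-89.7, -0.0, -78.3]
force: [6.1, 2.7, -6.5]
gripper_width: 9.1
```

```bash
python3 -c "
from h import *
print(env.state()['gripper_width'],env.state()['force'])
to(c2w([70,107,134]),CYAW-90)"
```

```text
9.1131588229634 [ 6.06614043  2.68762225 -6.46967243]
grasp w [559.5 -70.1 167.2] c [ 72.3  97.9 167.2] yaw -78.31 | turn y -0.0001 shift [-9.1 33.1 -1.6]
```

Call:
carry_out(
  increments=[
    [[0, 0, 0], [-3.5, 9, 0], 1],
    [[0, 0, 0], [-6, 18, 0], 1],
    [[0, 0, 0], [-8, 26, 0], 1],
    [[0, 0, 0], [-9.5, 33, 0], 1],
    [[0, 0, 0], [-9.5, 35, 0], 1],
    [[0, 0, 0], [-9.5, 36, 0], 1],
    [[0, 0, 0], [-9.5, 36, 0], 1],
  ],
)

```text
time_s: 41.9
ee_pos: [556.5, -61.0, 304.2]
ee_rot: [-89.7, -0.0, -78.3]
force: [6.9, 3.0, 0.8]
gripper_width: 9.2
```

```bash
python3 -c "
from h import *
print(env.state()['gripper_width'],env.state()['force'])
to(c2w([70,107,134]),CYAW-90)"
```

```text
9.228923339426801 [6.90521673 2.99198125 0.81267753]
grasp w [557.5 -60.8 132.2] c [ 72.3 107.4 132.2] yaw -78.35 | turn y -0.0009 shift [ 0.4 -1.8 -1.3]
```

Call:
carry_out(
  increments=[
    [[0, 0, 0], [0, 2, 0], 1],
    [[0, 0, 0], [0, 3, 0], 1],
    [[0, 0, 0], [0, 4, 0], 1],
    [[0, 0, 0], [0, 4, 0], 1],
  ],
)

```text
time_s: 42.23
ee_pos: [556.3, -60.9, 303.9]
ee_rot: [-89.5, -0.0, -78.4]
force: [0.2, 4.2, 21.3]
gripper_width: 8.9
```

```bash
python3 -c "
from h import *
print(env.state()['gripper_width'],env.state()['force'])
to(c2w([70,107,134]),CYAW-90)"
```

```text
8.874838066852055 [ 0.1706377   4.24919021 21.33358407]
grasp w [557.6 -60.7 131.9] c [ 72.4 107.4 131.9] yaw -78.36 | turn y -0.001 shift [ 0.5 -2.2 -1.1]
```

Call:
carry_out(
  increments=[
    [[0, 0, 0], [0, -4, 0], 0.5],
    [[0, 0, 0], [0, -4, 0], 0.5],
    [[0, 0, 0], [0, -4, 0], 0.5],
    [[0, 0, 0], [0, -4, 0], 0.5],
    [[0, 0, 0], [0, -4, 0], 0.5],
    [[0, 0, 0], [0, -40, 0], 0.5],
    [[0, 0, 0], [0, -78, 0], 0.5],
    [[0, 0, 0], [15, -78, -37], 0.5],
    [[0, 0, 0], [30, -78, -75], 0.5],
    [[0, 0, 0], [48, -78, -112], 0.5],
  ],
)

```text
time_s: 43.07
ee_pos: [453.9, -131.3, 377.7]
ee_rot: [-90.0, 0.0, -78.2]
force: [-0.5, -1.2, 0.0]
gripper_width: 45.6
```

Call:
carry_out(
  increments=[
    [[0, 0, 0], [0, 0, -15], 0.5],
    [[0, 0, 0], [0, 0, -15], 0.5],
    [[0, 0, 0], [0, 0, -15], 0.5],
    [[0, 0, 0], [0, 0, -15], 0.5],
  ],
)

```text
time_s: 43.4
ee_pos: [441.3, -134.2, 377.8]
ee_rot: [-90.0, -0.0, -78.3]
force: [0.3, 0.3, -0.8]
gripper_width: 45.4
```

```bash
python3 -c "
from h import *
to(c2w([-55,58.5,144.5]),CYAW-90)
f,W=wrist('pics/wK.png');P=cloud(f,W)
q=P.reshape(-1,3);c=(q-CH)@RC
for n,x,y in(('knob',-55,58),('post',10,33),('handle',70,107)):
    m=(np.hypot(c[:,0]-x,c[:,1]-y)<(40 if n=='handle' else 18))&(c[:,2]>125)&(c[:,2]<160)
    print(n,m.sum(),c[m].mean(0) if m.any() else 0,c[m].min(0) if m.any() else 0,c[m].max(0) if m.any() else 0)
"
```

```text
grasp w [ 441.4 -134.1  205.8] c [-56.3  59.1 205.8] yaw -78.31 | turn y -0.0002 shift [ 0.6 61.3  1.3]
knob 459 [-54.09884336  58.98618509 148.02243432] [-63.71096758  51.52852491 125.0633579 ] [-48.02994551  66.65112928 153.95777722]
post 278 [  8.84828411  33.99617971 148.53878861] [  3.31778745  27.41275648 125.04022012] [ 14.05021076  39.09503525 152.68186669]
handle 1612 [ 65.03031178 106.38374249 137.22470018] [ 30.27117917 101.84746843 125.81646495] [ 98.04903505 112.54989607 140.55769979]
```

View pics/wK.png

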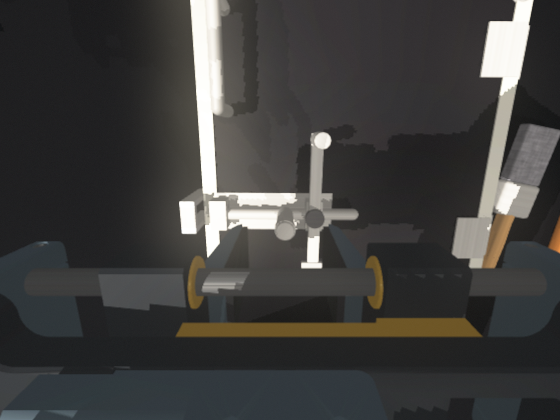

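Wrist view: lid shut, knob at (286,225), pivot at (315,218), post at (321,141), so the catch is still clear. Next, shoot the bolt.

Call:
carry_out(
  increments=[
    [[0, 0, 0], [0.5, 0, 1], 0.5],
    [[0, 0, 0], [0.5, 30, 1], 0.5],
    [[0, 0, 0], [0.5, 61, 1], 0.5],
    [[0, 0, 0], [0.5, 61, 1], 0.5],
    [[0, 0, 0], [0.5, 61, 1], 1],
    [[0, 0, 0], [0.5, 61, 1], 1],
    [[0, 0, 0], [0.5, 61, 1], 1],
    [[0, 0, 0], [0.5, 61, 1], 1],
    [[0, 0, 0], [0.5, 61, 1], 1],
    [[0, 0, 0], [0.5, 61, 1], 1],
  ],
  force=30,
)

```text
time_s: 44.28
ee_pos: [441.9, -134.1, 318.0]
ee_rot: [-89.9, 0.0, -78.4]
force: [-0.4, 4.1, 6.4]
gripper_width: 13.0
```

Call:
carry_out(
  increments=[
    [[0, 0, 0], [-6, 0, 0], 1],
    [[0, 0, 0], [-12, 0, 0], 1],
    [[0, 0, 0], [-18, 0, 0], 1],
    [[0, 0, 0], [-24, 0, 0], 1],
    [[0, 0, 0], [-30, 0, 0], 1],
    [[0, 0, 0], [-36, 0, 0], 1],
    [[0, 0, 0], [-38, 0, 0], 1],
    [[0, 0, 0], [-38, 0, 0], 1],
    [[0, 0, 0], [-38, 0, 0], 1],
  ],
)

```text
time_s: 45.03
ee_pos: [434.6, -98.2, 318.0]
ee_rot: [-89.8, -0.3, -78.2]
force: [-0.2, -6.8, 5.0]
gripper_width: 13.1
```

```bash
python3 -c "
from h import *
print(env.state()['gripper_width'],env.state()['force'])
to(c2w([-55,93,144.5]),CYAW-90)"
```

```text
13.143437029410684 [-0.19743884 -6.75570994  4.96585491]
grasp w [435.3 -99.1 146. ] c [-55.2  94.6 146. ] yaw -78.2 | turn y 0.0018 shift [2.7 1.5 0.7]
```

Call:
carry_out(
  increments=[
    [[0, 0, 0], [2, 0, 0], 0.5],
    [[0, 0, 0], [2, 0, 0], 0.5],
    [[0, 0, 0], [2, 0, 0], 0.5],
    [[0, 0, 0], [2, 0, 0], 0.5],
    [[0, 0, 0], [2, -30, 0], 0.5],
    [[0, 0, 0], [2, -55, 0], 0.5],
    [[0, 0, 0], [2, -55, 0], 0.5],
    [[0, 0, 0], [32, -55, 30], 0.5],
    [[0, 0, 0], [61, -55, 60], 0.5],
    [[0, 0, 0], [61, -55, 66], 0.5],
  ],
)

```text
time_s: 45.87
ee_pos: [514.9, -146.3, 371.3]
ee_rot: [-89.8, -0.2, -78.4]
force: [0.8, -0.4, 1.5]
gripper_width: 45.6
```

Call:
carry_out(
  increments=[
    [[0, 0, 0], [0, 0, 0], 0.5],
    [[0, 0, 0], [0, 0, 0], 0.5],
    [[0, 0, 0], [0, 0, 0], 0.5],
  ],
)

```text
time_s: 46.12
ee_pos: [509.8, -143.0, 371.2]
ee_rot: [-90.1, 0.1, -78.3]
force: [-0.4, 1.2, -0.1]
gripper_width: 45.7
```

```bash
python3 -c "
from h import *
to(c2w([10,33.5,144]),CYAW-90)
f,W=wrist('pics/wK2.png');c=(cloud(f,W).reshape(-1,3)-CH)@RC
for n,x,y in(('knob',-55,93),('post',10,33),('handle',70,107)):
    m=(np.hypot(c[:,0]-x,c[:,1]-y)<(40 if n=='handle' else 18))&(c[:,2]>125)&(c[:,2]<160)
    print(n,m.sum(),c[m].mean(0) if m.any() else 0,c[m].min(0) if m.any() else 0,c[m].max(0) if m.any() else 0)
"
```

```text
grasp w [ 509.4 -142.9  199.2] c [  8.5  36.7 199.2] yaw -78.29 | turn y 0.0002 shift [ 3.1 55.2  1.2]
knob 0 0 0 0
post 334 [ 10.91273825  33.13621745 145.32139644] [  3.3336907   27.26831202 125.08072219] [ 14.81766756  39.05098671 152.07690917]
handle 1704 [ 72.08791257 105.89991376 136.99453373] [ 30.10593605 101.71376662 125.07364256] [109.95526747 112.53778774 140.38293835]
```

Call:
carry_out(
  increments=[
    [[0, 0, 0], [3, 0, 2], 0.5],
    [[0, 0, 0], [3, 30, 2], 0.5],
    [[0, 0, 0], [3, 55, 2], 0.5],
    [[0, 0, 0], [3, 55, 2], 0.5],
    [[0, 0, 0], [3, 55, 2], 1],
    [[0, 0, 0], [3, 55, 2], 1],
    [[0, 0, 0], [3, 55, 2], 1],
    [[0, 0, 0], [3, 55, 2], 1],
    [[0, 0, 0], [3, 55, 2], 1],
    [[0, 0, 0], [3, 55, 2], 1],
  ],
  force=20,
)

```text
time_s: 47.0
ee_pos: [513.6, -146.2, 317.7]
ee_rot: [-89.9, -0.0, -78.3]
force: [1.0, 0.2, 1.3]
gripper_width: 11.6
```

Call:
carry_out(
  increments=[
    [[0, 0, 0], [10.2, 0, -0.8], 1],
    [[0, 0, 0], [20.1, 0, -3.2], 1],
    [[0, 0, 0], [29.5, 0, -7.1], 1],
    [[0, 0, 0], [38.2, 0, -12.4], 1],
    [[0, 0, 0], [46, 0, -19], 1],
    [[0, 0, 0], [52.6, 0, -26.8], 1],
    [[0, 0, 0], [57.9, 0, -35.5], 1],
    [[0, 0, 0], [61.8, 0, -44.9], 1],
    [[0, 0, 0], [64.2, 0, -54.8], 1],
    [[0, 0, 0], [65, 0, -65], 1],
  ],
)

```text
time_s: 47.83
ee_pos: [464.9, -222.3, 317.7]
ee_rot: [-89.2, 0.3, -78.7]
force: [22.1, 21.9, -0.8]
gripper_width: 11.3
```

Call:
carry_out(
  increments=[
    [[0, 0, 0], [0, 0, -3], 1],
    [[0, 0, 0], [0, 0, -3], 1],
    [[0, 0, 0], [0, 0, -3], 1],
    [[0, 0, 0], [0, 0, -3], 1],
  ],
)

```text
time_s: 48.17
ee_pos: [462.1, -222.5, 317.6]
ee_rot: [-89.4, 0.2, -78.5]
force: [13.1, 14.9, 2.0]
gripper_width: 11.6
```

```bash
python3 -c "
from h import *
print(env.state()['gripper_width'],env.state()['force'])
to(c2w([-55,-32,144]),CYAW-90)"
```

```text
11.586792304176925 [13.11584351 14.92813137  1.95300172]
grasp w [ 463.8 -221.6  145.6] c [-52.1 -31.1 145.6] yaw -78.53 | turn y -0.0041 shift [ 0.3  1.6 -1.1]
```

Call:
carry_out(
  increments=[
    [[0, 0, 0], [-1, 0, -2], 0.5],
    [[0, 0, 0], [-1, 0, -2], 0.5],
    [[0, 0, 0], [-1, 0, -2], 0.5],
    [[0, 0, 0], [-1, 0, -2], 0.5],
    [[0, 0, 0], [-1, -30, -2], 0.5],
    [[0, 0, 0], [-1, -70, -2], 0.5],
    [[0, 0, 0], [-1, -80, -30], 0.5],
    [[0, 0, 0], [-1, -80, -70], 0.5],
    [[0, 0, 0], [-1, -80, -70], 0.5],
    [[0, 0, 0], [-1, -80, -70], 0.5],
  ],
)

```text
time_s: 49.0
ee_pos: [389.6, -237.3, 397.0]
ee_rot: [-90.0, -0.0, -78.5]
force: [-0.1, -0.3, 0.7]
gripper_width: 45.6
```

```bash
python3 -c "
from h import *
f,W=wrist('pics/wK3.png');c=(cloud(f,W).reshape(-1,3)-CH)@RC
def s(c):
  for n,x,y in(('knob',-55,93),('post',-55,-32),('handle',70,107)):
    m=(np.hypot(c[:,0]-x,c[:,1]-y)<(40 if n=='handle' else 18))&(c[:,2]>135)&(c[:,2]<160)
    print(n,m.sum(),c[m].mean(0) if m.any() else 0)
s(c)
f=env.grab_frame('top');s((cloud(f).reshape(-1,3)-CH)@RC)
to(c2w([-55,-32,144]),CYAW-90)
"
```

```text
knob 523 [-56.03378532  91.51010861 149.13975521]
post 197 [-56.8546745  -30.93063227 150.64544248]
handle 69 [ 31.48161172 105.8841966  137.33573092]
knob 25 [-55.42414423  90.99636202 150.51902001]
post 18 [-56.59475788 -33.47602369 148.07860761]
handle 63 [ 71.69427869 104.31452501 137.91131274]
grasp w [ 391.4 -237.3  224.7] c [-126.1  -31.8  224.7] yaw -78.35 | turn y -0.0009 shift [ 0.2 80.7 71.1]
```

View pics/wK3.png

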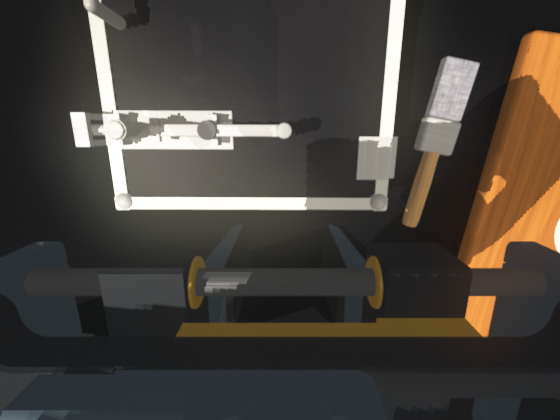

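Wrist view: knob at (118,130), pivot at (207,130) and post at (285,131) lie in one line, so the catch is closed and the bolt home. I check the bystanders and hand in.

```bash
python3 -c "
from h import *
a=np.load('top0.npz')['frame'].astype(int);b=env.grab_frame('top')['frame'].astype(int)
for n,(u0,u1,v0,v1) in dict(jar=(248,272,145,172),spatula=(178,232,220,295),brush=(420,440,186,250)).items():
    print(n,'mean diff',np.abs(a-b)[v0:v1,u0:u1].mean().round(2))
print(env.job_done())"
```

```text
jar mean diff 11.66
spatula mean diff 6.53
brush mean diff 59.15
the job is handed in; nothing more can be done
None
```

The job is handed in at about 49 s on the robot's clock, well under the 208 s limit. There was no verdict, but my last checks point to success.

**What was done:**
1. I swung the catch clear, drew the bolt about 34 mm and raised the lid upright.
2. I put the three plain steel cutters at x ≈ -78, 0 and +78 in the narrow bay. The only small pin present went into lane A of the wide bay. The look-alikes were left alone.
3. I shut the lid, shot the bolt and swung the catch back.

**Last checks:**
- **Load:** before I shut the lid, the top view showed the cutters upright and the pin lying along its lane. I could not see inside after that.
- **Lid:** pressing on it gave 21 N resistance with no further travel, and the handle height matches the start to within 0.2 mm.
- **Bolt and catch:** the bolt moved about 35 mm home. Knob, pivot and post lie in one line to about 1 mm, so the catch should be at about 0 rad.
- **Gripper:** it was clear of everything at hand-in.

**Disagreements:**
- **Camera offsets:** the top and wrist cameras differed by 2–4 mm. I used the wrist values, which the grasps confirmed.
- **Bystanders:** comparing the start and end top views showed little change at the jar and spatula but a large one at the brush (59 of 255 grey levels). I think the arm was blocking that view. The last wrist picture showed the brush beside the chest, but I did not measure whether it had moved.

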